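Rack a thin cutting mat picked up by its overhang

ROBOT

A 6-joint arm with a two-finger parallel gripper is mounted at the origin on a cart in front of the work surface, level with it; the furniture and walls round the work are solid. World frame = base frame: x ahead of the robot, y to its left, z up, the work surface at z = 0. Lengths are in m, angles in rad, forces in N, time in s.
With the tool pointing down it reaches from about 0.425 to 0.95 m from the base axis. Payload 3.5 kg.
Tool frame: the origin (TCP) lies midway between the tips of the shut fingers; the grasp point (between the pads) lies 19 mm behind it (ctrl.pinch_z is the distance from the TCP to the grasp point, in m); z points along the fingers, y is the line along which they close (so a half turn about z gives the same grasp; the last joint's range is limited). The gripper opens to 85 mm and grips with 20 to 120 N. Pads are 22 mm wide; open, the fingers measure 114 mm over their backs; the gripper's body (76 mm by 85 mm) begins 54 mm behind the grasp point. The pads swing forward as they close: fully open they stand 13 mm farther back than shut.
Start: joints at [0.988, 0.286, 1.577, -0, 1.279, -0.15], TCP at [0.283, 0.613, 0.231] pointing down, gripper open.
Joint ranges: [-2.77, 2.77], [-0.9, 2.22], [0.21, 2.48], [-1.53, 4.67], [0.24, 2.81], [-2.84, 2.84]. Speed limits (rad/s): [2.79, 2.79, 3.14, 3.14, 3.14, 3.14].

INTERFACE

Orientations are given as a unit quaternion [x, y, z, w].
In Python, from plant import get_state, viewer, sign_off, ctrl gives the robot as it stands. The module is installed in compiled form; this text tells all that it offers.
- The arm moves only by the shell command python3 -m handwheel 'ROWS' [FORCE]. ROWS is JSON, a list that holds one entry, the list of rows, each a list of 5 numbers: the finger opening in m, from 0 to 0.0854, then the shift along the tool's x, y, z in m, then the turn about the tool's z in degrees. In form: [[[claw, x, y, z, spin], ...]]. A call has 1 to 12 rows; each row shifts and turns the commanded pose from where the row before left it, along the tool's axes as they then stand; what a row does not reach is not made up. A row lasts 1/12 s, in which the tool goes at most 41.7 mm and 7.16 degrees, less where a joint would pass 70% of its speed; a pose out of reach is approached as far as the arm can. A call is refused whole if a number of a shift passes 0.0417 or a number of a turn 7.16, either way. A call with a gripper value outside its range is refused whole. The fingers move at their own pace and stop on an object; FORCE is the grip in N (left out, the last holds). Time passes only in rows, so rows that do not move let the fingers close. It gives the time, the measured TCP pose, the force, the opening and the grip force at its end, in the units of the state.
- get_state(): the state, without advancing time (a new reading comes with each control period).
- viewer.read_camera(name): name is "scene" or "top" or "wrist"; returns the picture (384x512x3 uint8, blue, green, red); there is no depth.
- viewer.camera_params(name): a dict with "fov_y" (degrees; the focal length in pixels is half the picture's height over the tangent of half this angle, whatever the lens; pixels are square), "cx", "cy" (the principal point, pixels), "xyz" and "attitude" of the camera in the world; the wrist camera has in their place "hand_eye" (4x4, takes a point from camera to tool coordinates, whose origin is the TCP and whose axes are the flange's). Camera axes: x right, y up, looking along -z (the intrinsics and any distortion apply to the point x, -y, -z); pixel columns grow to the right and rows downward; lengths in m; the calibration is good to about 2 mm. A picture is of the moment at which its call begins: read the wrist's pose just before it. camera_params takes no time and is no camera call.
- sign_off(): hands the job in; it is judged then, once.
Trained networks look in the newest picture that a camera, given by its name, has taken for a name from the list of things; names that differ only in an ending like _2 or _b are one class to them, and where a whole thing is asked for, a point or a joint stands for the part that bears it (a point fixed in the world has none). Each returns a list of dicts, best first, with "confidence" (0 to 1); they miss things now and then, are a little off and sometimes report something else, mostly with a low value. They report only what shows in the picture. A call takes as long as a camera call.
- viewer.look_for(camera, name): "extent" ([left, top, width, height] as shares, 0 to 1, of the picture: columns of its width, rows of its height, round what is visible of it).
- viewer.outline_of(camera, name): "mask" (384x512 bool, what is visible of it) and "extent" ([left, top, width, height] as shares, 0 to 1, of the picture: columns of its width, rows of its height, round what is visible of it).
- viewer.pinpoint(camera, name): "xy" ([column, row] as shares, 0 to 1, of the picture: columns of its width, rows of its height: a listed point, or the origin of a listed thing).
The state is a dict: "time": time; "qpos": joint angles; "dq": joint speeds; "joint_efforts": joint torques, N m; "eef_pos": TCP position; "tcp_rot": TCP orientation; "contact_force": force on the tool from outside, world axes, zero at the start; "wrist_torque": the same for the moment, N m; "opening": opening from 0.0 (shut) to 1.0 (fully open); "finger_force": force on a finger pad.
Only numpy, scipy, OpenCV 4.12 (cv2) and the standard library are available. Lean on these libraries where they do the work, as an engineer would, in place of code of your own. Each camera call takes 0.05 s, during which the arm holds its last target. There are 200 camera calls.

TASK

The thin milky cutting mat lies flat on the steel table, too thin and too wide to be gripped there. Slide it flat over the table's front edge, towards the robot, until enough of it overhangs to be pinched, without letting it drop; then pick it up and stand it on edge, squarely, in a free slot of the wire rack, about midway along the slot and resting on the rack's bottom wires, and let go. Leave the pepper shaker, the toothpick jar and the beige spout standing where they are.

Things in the scene. Friction and masses are not known exactly. Their poses are not given: they have to be found in the camera images.
- mat_center (a point): centre of the loose cutting mat: a rigid milky plastic plate, 155 mm along its own x, 225 mm along its own y, 4.6 mm thick (z), about 0.17 kg. It starts flat on the table with its x roughly pointing away from the robot, so its long near edge is 77.5 mm from the centre along its own -x. The point is half-way through its thickness. Its underside is slick (friction about 0.25), its top textured (about 0.6).
- corner_fl (a point): near left corner of the mat (own x -77.5, y +112.5 mm), half-way through its thickness
- corner_fr (a point): near right corner of the mat (own x -77.5, y -112.5 mm)
- corner_bl (a point): far left corner of the mat (own x +77.5, y +112.5 mm)
- corner_br (a point): far right corner of the mat (own x +77.5, y -112.5 mm)
- table_edge (a point): a point on the upper front edge of the table, top surface z = 0. The edge is straight and runs along world y at this x, from y = +0.80 to -0.46; its front face is 38 mm high and past it (smaller x) nothing is under the mat. To the right (y < -0.465, x > 0.365) a soup boiler adjoins, 43 mm higher than the table.
- rack: fixed wire rack, 162 mm along its x, 110 mm along its y, 99 mm high; origin on the table under its centre. Five upright loops of 6 mm wire, 126 mm long along x, stand at y = -44, -22, 0, 22, 44 mm and leave four slots along its x, 16 mm clear. A mat of the same size, fixed, takes the slot at y = +33 mm, leans a little outward (+y) and stands up to z = 240 mm; the other three are free.
- slot_floor (a point): middle of the free slot at the rack's right side (rack y = -33 mm), at the height of the two cross wires on which a mat rests (z = 15 mm; wires at rack x = +-52 mm); axes as the rack's. The other free slots are 22 and 44 mm from it along +y. The loops' tops are 84 mm higher.
- drink_dispenser: bystander: fixed cream drink dispenser on the left part of the table, between x = 0.41 and 0.84, y = 0.28 and 0.76, up to 0.62 m high; keep the arm clear of it when swinging in. On the far side of the table a fixed black wire shelf, 0.56 m high, fills x > 0.645, y = 0.02 to -0.45.
- pepper: bystander: glass pepper shaker, 43 mm wide, 75 mm high; origin under its middle
- toothpicks: bystander: red toothpick jar, 46 mm wide, 66 mm high; origin under its middle
- spout: bystander: beige spare valve spout, 33 mm wide, 48 mm high; origin under its middle

How it is judged:
By the outcome, as a careful person would: the job done as asked, in the order asked, and still so for the second after the job is handed in, with the robot touching nothing.
It also fails if it takes over 69 s, if anything falls off the work surface, if the arm or the gripper's body presses on something with over 40 N, if the wrist force passes 120 N, or if a joint passes its speed limit or range.

## Working session

There is one attempt and no reset: what is moved stays moved. The work goes in short steps, Python scripts to look and compute and a shell command to move; the robot and the scene stay as the last step left them, time stands still between calls to the robot, and variables do not carry over. Pictures are saved under pics/ and viewed, at most 10 in all, crops included, and the job is handed in when it is done.

```bash
mkdir -p pics; cat > h.py <<'E'
import numpy as np, cv2
from scipy.spatial.transform import Rotation as R
from plant import get_state, viewer, sign_off, ctrl
def cam(name, st=None):
    p=viewer.camera_params(name)
    f=192/np.tan(np.radians(p["fov_y"])/2)
    if "hand_eye" in p:
        st=st or get_state(); T=np.eye(4); T[:3,:3]=R.from_quat(st["tcp_rot"]).as_matrix(); T[:3,3]=st["eef_pos"]
        T=T@np.array(p["hand_eye"])
        return f,p["cx"],p["cy"],T[:3,3],T[:3,:3],p
    a=np.array(p["attitude"]); M=R.from_quat(a).as_matrix() if a.size==4 else a
    return f,p["cx"],p["cy"],np.array(p["xyz"]),M,p
def ray(c,u,v):
    f,cx,cy,o,M,_=c
    d=M@np.array([(u-cx)/f,-(v-cy)/f,-1]); return o,d/np.linalg.norm(d)
def onz(c,u,v,z):
    o,d=ray(c,u,v); return o+d*(z-o[2])/d[2]
def proj(c,P):
    f,cx,cy,o,M,_=c
    q=M.T@(np.array(P)-o); return np.array([cx+f*q[0]/-q[2], cy-f*q[1]/-q[2]])
def pp(name,thing):
    r=viewer.pinpoint(name,thing)
    return [(np.array(x["xy"])*[512,384],x["confidence"]) for x in r[:2]]
E
python3 - <<'E'
from h import *
s=get_state(); print(s); print(ctrl.pinch_z)
for n in("scene","top","wrist"):
    c=cam(n,s); print(n,viewer.camera_params(n))
    cv2.imwrite(f"pics/{n}0.png",viewer.read_camera(n))
for n in("scene","top"):
    c=cam(n)
    for t,z in [("mat_center",.0023),("corner_fl",.0023),("corner_fr",.0023),("corner_bl",.0023),("corner_br",.0023),("table_edge",0),("rack",0),("slot_floor",.015),("pepper",0),("toothpicks",0),("spout",0)]:
        for uv,cf in pp(n,t)[:1]: print(n,t,uv.round(1),round(cf,2),onz(c,*uv,z).round(4))
a=cv2.imread("pics/scene0.png");b=cv2.imread("pics/top0.png")
cv2.imwrite("pics/both.png",cv2.resize(np.vstack([a,b]),(400*1,600)) if 0 else np.hstack([a,b])[:, :])
E
```

```text
{'time': 0.0, 'qpos': array([ 9.87968873e-01,  2.87158825e-01,  1.57819941e+00, -2.04319783e-05,
        1.27859334e+00, -1.49988634e-01]), 'dq': array([ 0.00070643, -0.00021166, -0.00252412,  0.00131544,  0.00050916,
       -0.00064935]), 'joint_efforts': array([-1.68578626e-03, -4.05969822e+01, -2.92630291e+01, -2.60196894e-04,
        5.66818519e-03,  1.45449502e-05]), 'eef_pos': array([0.28272858, 0.61220215, 0.22993961]), 'tcp_rot': array([ 2.14730908e-01,  9.76672538e-01, -1.10467073e-03, -4.13427772e-04]), 'contact_force': array([-0.398014  , -0.12426937, -0.18769297]), 'wrist_torque': array([ 0.05049949,  0.01782089, -0.00130416]), 'finger_force': 0.0, 'opening': 1.0000123192399493}
0.0187
scene {'fov_y': 50.826975414878675, 'cx': 252.85846428824803, 'cy': 192.17852553256023, 'xyz': array([-0.58221579, -0.61704583,  0.62890016]), 'attitude': array([ 0.46990445, -0.26809213, -0.41868852,  0.72939451])}
top {'fov_y': 47.42418742876489, 'cx': 256.8559283289785, 'cy': 187.9968848376376, 'xyz': array([0.38956428, 0.05271234, 1.52715908]), 'attitude': array([-0.02237236,  0.0303327
[... 1048 characters left out ...]
6 0.0018 0.    ]
scene spout [389.9 226.4] 0.61 [ 0.5997 -0.4244  0.    ]
top mat_center [336.2 175.9] 0.8 [ 0.539  -0.2455  0.0023]
top corner_fl [314.8 205.7] 0.7 [ 0.4363 -0.1666  0.0023]
top corner_fr [375.6 194. ] 0.98 [ 0.472  -0.3814  0.0023]
top corner_bl [301.4 157.8] 0.79 [ 0.606  -0.1254  0.0023]
top corner_br [365.3 150.8] 0.73 [ 0.6255 -0.352   0.0023]
top table_edge [325.4 218.6] 0.76 [ 0.3904 -0.2024  0.    ]
top rack [224.5 178.7] 0.97 [0.5388 0.1466 0.    ]
top slot_floor [236.1 184.6] 0.86 [0.5159 0.106  0.015 ]
top pepper [260.3 159.3] 0.44 [0.6045 0.0194 0.    ]
top toothpicks [260.1 205.2] 0.65 [0.4429 0.0243 0.    ]
top spout [388.4 158.7] 0.62 [ 0.5958 -0.4331  0.    ]
```

```bash
python3 - <<'E'
import cv2
a=cv2.imread("pics/scene0.png")[110:300,150:450];b=cv2.imread("pics/top0.png")[100:290,160:460]
import numpy as np
cv2.imwrite("pics/both.png",cv2.resize(np.vstack([a,b]),(474*2-200,600),interpolation=cv2.INTER_CUBIC) if 0 else cv2.resize(np.vstack([a,b]),(474,600)))
cv2.imwrite("pics/t1.png",cv2.resize(b,(800,507),interpolation=cv2.INTER_CUBIC));cv2.imwrite("pics/s1.png",cv2.resize(a,(800,507),interpolation=cv2.INTER_CUBIC))
E
```

```text
(no output)
```

View pics/t1.png

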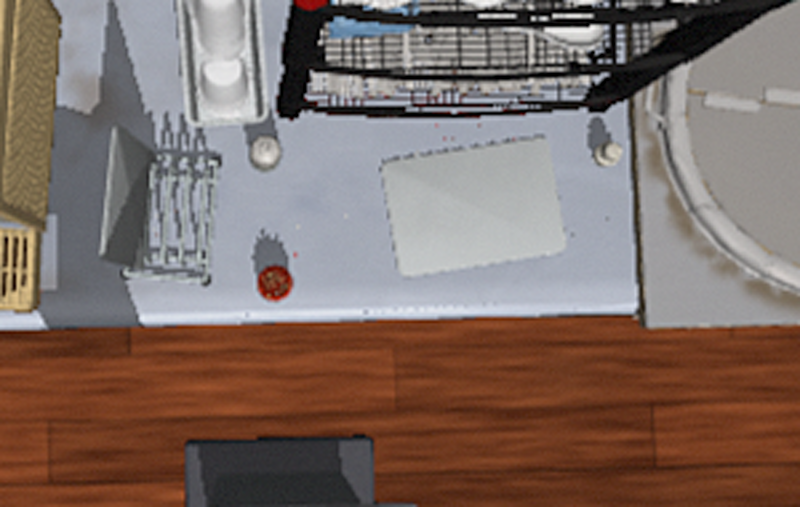

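View pics/s1.png

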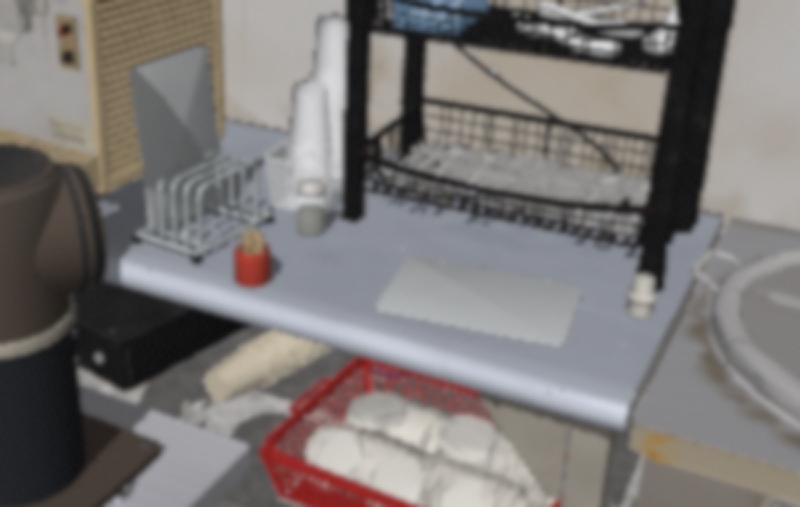

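The mat lies about (0.53, -0.25) and is turned about +9°. In the top crop its corners are at (381,163), (545,136), (567,243) and (402,277). The rack is at crop x 125-215, the jar at (275,283), the pepper at (265,152) and the spout at (608,153). I'll swing in over the mat first.

```bash
python3 -m handwheel '[[[0.0854,0,0,-0.02,-6.8],[0.0854,0,0,-0.02,-6.8],[0.0854,0,0,-0.02,-6.8],[0.0854,0,0,-0.02,-6.8],[0.0854,0,0,-0.02,-6.8]]]'
python3 -m handwheel '[[[0.0854,0.0007,-0.0373,0,0],[0.0854,0.0007,-0.0373,0,0],[0.0854,0.0007,-0.0373,0,0],[0.0854,0.0007,-0.0373,0,0],[0.0854,0.0007,-0.0373,0,0],[0.0854,0.0007,-0.0373,0,0],[0.0854,0.0007,-0.0373,0,0],[0.0854,0.0007,-0.0373,0,0],[0.0854,0.0007,-0.0373,0,0]]]'
python3 -c "
from h import *
s=get_state();print(s['qpos'].round(3),R.from_quat(s['tcp_rot']).as_matrix().round(3))"
```

```text
time: 1.67
eef_pos: [0.283, 0.6127, 0.3323]
tcp_rot: [-0.083, 0.997, -0.0, 0.0]
contact_force: [-0.1, -0.2, -0.4]
opening: 0.997
finger_force: 0.0
time: 2.42
eef_pos: [0.3303, 0.2788, 0.3315]
tcp_rot: [-0.081, 0.997, 0.0, 0.0]
contact_force: [1.0, -1.3, 0.0]
opening: 1.001
finger_force: 0.0
[ 0.466 -0.34   2.01  -0.     1.471 -1.267] [[-0.987 -0.161  0.001]
 [-0.161  0.987  0.   ]
 [-0.001  0.    -1.   ]]
```

```bash
python3 -m handwheel '[[[0.0854,-0.0147,-0.0349,0,0],[0.0854,-0.0147,-0.0349,0,0],[0.0854,-0.0147,-0.0349,0,0],[0.0854,-0.0147,-0.0349,0,0],[0.0854,-0.0147,-0.0349,0,0]]]'
python3 - <<'E'
from h import *
s=get_state();c=cam("wrist",s);cv2.imwrite("pics/w_rack.png",viewer.read_camera("wrist"))
for t,z in [("rack",0),("slot_floor",.015)]:
    for uv,cf in pp("wrist",t): print(t,uv.round(1),round(cf,2),onz(c,*uv,z).round(4))
E
python3 -m handwheel '[[[0.0854,-0.001,-0.0377,0,0],[0.0854,-0.001,-0.0377,0,0],[0.0854,-0.001,-0.0377,0,0],[0.0854,-0.001,-0.0377,0,0],[0.0854,-0.001,-0.0377,0,0],[0.0854,-0.001,-0.0377,0,0],[0.0854,-0.001,-0.0377,0,0],[0.0854,-0.001,-0.0377,0,0],[0.0854,-0.001,-0.0377,0,0],[0.0854,-0.001,-0.0377,0,0],[0.0854,0,0,0,0]]]'
python3 - <<'E'
from h import *
s=get_state();c=cam("wrist",s);im=viewer.read_camera("wrist");cv2.imwrite("pics/w_mat.png",im)
for t,z in [("mat_center",.0023),("corner_fl",.0023),("corner_fr",.0023),("corner_bl",.0023),("corner_br",.0023),("table_edge",0)]:
    for uv,cf in pp("wrist",t)[:1]: print(t,uv.round(1),round(cf,2),onz(c,*uv,z).round(4))
cv2.imwrite("pics/w2.png",cv2.resize(np.hstack([cv2.imread("pics/w_rack.png"),im]),(800,300)))
E
```

```text
time: 2.83
eef_pos: [0.4315, 0.1181, 0.3318]
tcp_rot: [-0.08, 0.997, 0.0, 0.001]
contact_force: [1.3, 1.0, 0.1]
opening: 0.998
finger_force: 0.0
rack [255.  205.1] 0.65 [0.5292 0.1483 0.    ]
slot_floor [239.  200.8] 0.85 [0.5201 0.1192 0.015 ]
time: 3.9
eef_pos: [0.5018, -0.2544, 0.3304]
tcp_rot: [-0.079, 0.997, -0.001, -0.0]
contact_force: [0.1, 0.3, -0.0]
opening: 1.001
finger_force: 0.0
mat_center [247.2 167.4] 0.72 [ 0.5334 -0.2491  0.0023]
corner_fl [322.3 120.5] 0.95 [ 0.4404 -0.1445  0.0023]
corner_fr [177.  116.9] 0.82 [ 0.4706 -0.3701  0.0023]
corner_bl [312.9 212.9] 0.79 [ 0.5959 -0.1234  0.0023]
corner_br [181.5 208.2] 0.81 [ 0.6229 -0.3502  0.0023]
table_edge [297.5  80.8] 0.59 [ 0.3893 -0.1948  0.    ]
```

View pics/w2.png

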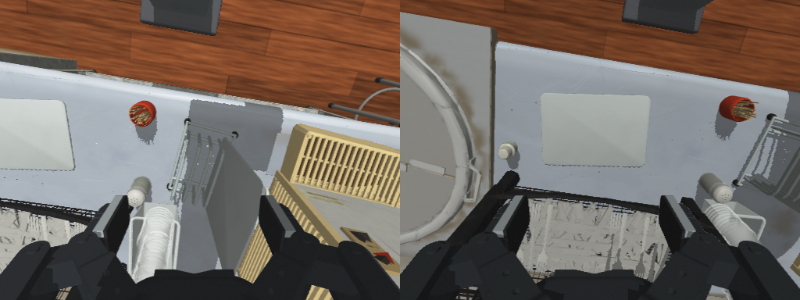

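The left half of the picture shows the rack, with its near feet at (187,121) and (235,134). The right half shows the mat at (541,93)-(651,166), clear of the fingers. I'll work out the rack's yaw next.

```bash
python3 - <<'E'
from h import *
# pose at rack picture
s={"eef_pos":np.array([.4315,.1181,.3318]),"tcp_rot":np.array([-.080,.997,0,.0005])}
c=cam("wrist",s)
im=cv2.imread("pics/w_rack.png")
cv2.imwrite("pics/rackcrop.png",cv2.resize(im[120:270,190:340],(600,600),interpolation=cv2.INTER_CUBIC))
for uv in [(239,155),(301,171.5),(220,243)]: print(onz(c,*uv,.006).round(4))
E
```

```text
[0.4449 0.1075 0.006 ]
[0.4559 0.2128 0.006 ]
[0.6089 0.0977 0.006 ]
```

View pics/rackcrop.png

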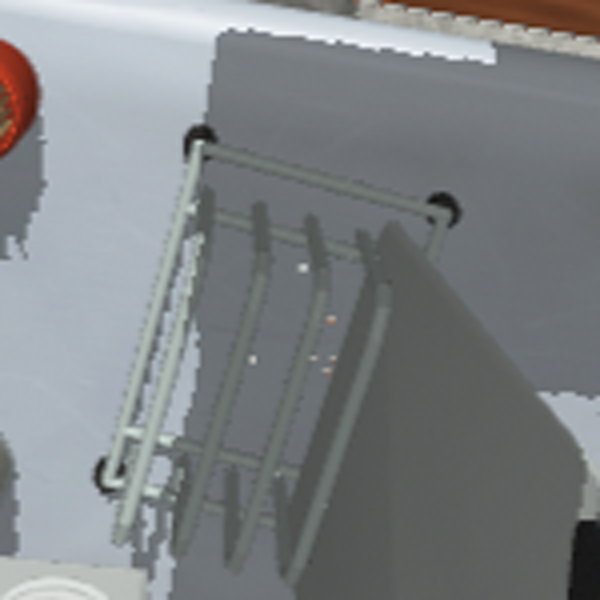

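```bash
python3 -m handwheel '[[[0.0854,-0.0233,0.0005,0.02,0.9],[0.0854,-0.0233,0.0005,0.02,0.9],[0.0854,0,0,0.0387,0],[0.0854,0,0,0.0387,0],[0.0854,0,0,0.0387,0],[0.0854,0,0,0.0387,0],[0.0854,0,0,0.0387,0],[0.0854,0,0,0.0387,0],[0.0854,0,0,0.038,0],[0.0854,0,0,0.01,0]]]'
python3 -m handwheel '[[[0.0854,0,0,0.005,0],[0.0854,0,0,0.004,0],[0.0854,0,0,0.002,0],[0.0854,0,0,0,0]]]'
```

```text
time: 5.08
eef_pos: [0.543, -0.2388, 0.0049]
tcp_rot: [-0.065, 0.998, 0.003, -0.005]
contact_force: [-1.3, 1.0, -1.3]
opening: 1.004
finger_force: 0.0
time: 5.42
eef_pos: [0.5487, -0.2435, 0.0025]
tcp_rot: [-0.065, 0.998, -0.001, 0.002]
contact_force: [-1.0, 0.2, 0.2]
opening: 1.001
finger_force: 0.0
```

```bash
python3 -m handwheel '[[[0.0854,0,0,0.004,0],[0.0854,0,0,0.003,0],[0.0854,0,0,0.001,0],[0.0854,0,0,0,0]]]'; python3 -m handwheel '[[[0.0854,0,0,0.001,0],[0.0854,0,0,0,0]]]'
```

```text
time: 5.75
eef_pos: [0.547, -0.2426, -0.0078]
tcp_rot: [-0.065, 0.998, 0.0, -0.0]
contact_force: [0.1, -0.2, -0.7]
opening: 0.999
finger_force: 0.0
time: 5.92
eef_pos: [0.5473, -0.2428, -0.0085]
tcp_rot: [-0.065, 0.998, -0.0, 0.0]
contact_force: [-0.4, -0.4, 1.2]
opening: 0.999
finger_force: 0.9
```

```bash
python3 -m handwheel '[[[0.0854,0,0,0.001,0],[0.0854,0,0,0,0]]]';  python3 -m handwheel '[[[0.0854,0,0,0.001,0],[0.0854,0,0,0,0]]]'
```

```text
time: 6.08
eef_pos: [0.5474, -0.2428, -0.0085]
tcp_rot: [-0.065, 0.998, -0.0, -0.0]
contact_force: [-2.0, 0.9, 7.6]
opening: 0.999
finger_force: 3.6
time: 6.25
eef_pos: [0.5478, -0.2431, -0.0085]
tcp_rot: [-0.065, 0.998, -0.0, 0.0]
contact_force: [-2.7, 1.2, 11.0]
opening: 0.998
finger_force: 5.7
```

```bash
python3 -m handwheel '[[[0.0854,0.004,0,0,0.8],[0.0854,0.009,0,0,1.2],[0.0854,0.01,0,0,1.2],[0.0854,0.01,0,0,1.2],[0.0854,0.01,0,0,1.2],[0.0854,0.01,0,0,1.2],[0.0854,0.01,0,0,1.2],[0.0854,0.01,0,0,1.2],[0.0854,0.01,0,0,1.2],[0.0854,0.009,0,0,1.2],[0.0854,0.003,0,0,0.4],[0.0854,0,0,0,0]]]'
python3 - <<'E'
from h import *
s=get_state();c=cam("wrist",s);im=viewer.read_camera("wrist");cv2.imwrite("pics/w3.png",im)
print(s['qpos'].round(3))
for t,z in [("mat_center",.0023),("corner_fl",.0023),("corner_fr",.0023),("table_edge",0)]:
    for uv,cf in pp("wrist",t)[:1]: print(t,uv.round(1),round(cf,2),onz(c,*uv,z).round(4))
E
```

```text
time: 7.25
eef_pos: [0.454, -0.2475, -0.0084]
tcp_rot: [0.041, 0.999, -0.002, 0.003]
contact_force: [1.3, -0.3, 8.0]
opening: 0.999
finger_force: 4.3
[-6.960e-01  2.790e-01  2.093e+00  1.000e-03  7.640e-01 -2.185e+00]
mat_center [251.9 307.6] 0.68 [ 0.4812 -0.2461  0.0023]
corner_fl [378.6  58.4] 0.8 [ 0.3612 -0.1849  0.0023]
corner_fr [  4.1 298.3] 0.83 [ 0.4642 -0.3794  0.0023]
table_edge [340.3 130.2] 0.66 [ 0.3893 -0.1992  0.    ]
```

View pics/w3.png

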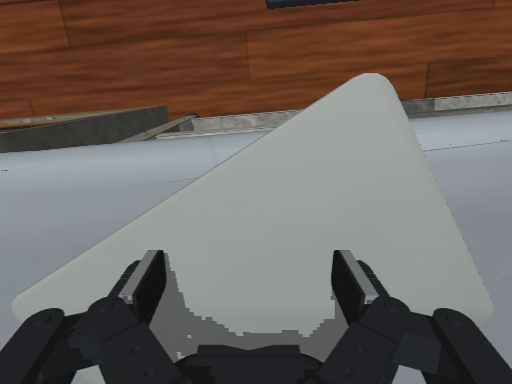

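The mat turned the wrong way: its near-left corner is at (370,75) and its left side moved ahead because the right finger slipped. Its yaw is now about +28°. I'll lift, press harder and turn it back.

```bash
python3 -m handwheel '[[[0.0854,0,0,-0.009,0],[0.0854,-0.021,-0.0015,0,0],[0.0854,-0.022,-0.0015,0,0],[0.0854,0,0,0.007,0],[0.0854,0,0,0.0035,0],[0.0854,0,0,0.0015,0],[0.0854,0,0,0,0]]]'; python3 -c "
from h import *
s=get_state();print(s['wrist_torque'].round(2))"
```

```text
time: 8.08
eef_pos: [0.4979, -0.2537, -0.0086]
tcp_rot: [0.04, 0.999, -0.001, 0.002]
contact_force: [-1.5, 3.8, 25.1]
opening: 1.002
finger_force: 12.1
[1.26 0.2  0.14]
```

```bash
python3 -m handwheel '[[[0.0854,0,0,0,1.5],[0.0854,0,0,0,3],[0.0854,0,0,0,3],[0.0854,0,0,0,3],[0.0854,0,0,0,1.5],[0.0854,0,0,0,0]]]'
cat > m.py <<'E'
from h import *
s=get_state();c=cam("wrist",s);im=viewer.read_camera("wrist")
print(s['qpos'].round(3),s['wrist_torque'].round(2),'head',np.degrees(np.arctan2(*(-R.from_quat(s['tcp_rot']).as_matrix()[[1,0],0]))).round(1))
for n in ("wrist","top"):
    if n=="top": im=viewer.read_camera("top"); c=cam("top")
    for t,z in [("corner_fl",.0023),("corner_fr",.0023),("corner_bl",.0023),("corner_br",.0023),("mat_center",.0023)]:
        for uv,cf in pp(n,t)[:1]: print(n,t,uv.round(1),round(cf,2),onz(c,*uv,z).round(4))
    r=viewer.outline_of(n,"mat_center")
    if r:
        m=r[0]["mask"].astype(np.uint8); cs,_=cv2.findContours(m,0,2); k=max(cs,key=cv2.contourArea)[:,0,:]
        P=np.array([onz(c,*p,.0046)[:2] for p in k]).astype(np.float32)
        print(n,"rect",r[0]["confidence"],cv2.minAreaRect(P))
E
python3 m.py
```

```text
time: 8.58
eef_pos: [0.4962, -0.2539, -0.0087]
tcp_rot: [0.144, 0.99, -0.001, 0.001]
contact_force: [-7.9, 1.1, 27.5]
opening: 0.997
finger_force: 13.7
[-6.540e-01  3.530e-01  1.993e+00 -1.000e-03  7.930e-01 -1.936e+00] [0.99 0.99 0.16] head -16.5
wrist mat_center [253.7 241. ] 0.68 [ 0.4836 -0.2458  0.0023]
wrist rect 0.84 ((0.48486554622650146, -0.24669398367404938), (0.15355616807937622, 0.222360759973526), 25.85753059387207)
top corner_fl [325.6 226.1] 0.67 [ 0.3644 -0.2017  0.0023]
top corner_bl [299.1 179.9] 0.8 [ 0.5281 -0.1148  0.0023]
top corner_br [355.6 157. ] 0.73 [ 0.6042 -0.3166  0.0023]
top mat_center [339.9 191.4] 0.71 [ 0.4842 -0.2565  0.0023]
top rect 0.64 ((0.5490155816078186, 0.16563758254051208), (0.1465185284614563, 0.19138890504837036), 82.6715087890625)
```

```bash
python3 -m handwheel '[[[0.0854,0,0,-0.015,0],[0,0,0,-0.017,0],[0,-0.018,-0.018,0,0],[0,-0.018,-0.018,0,0],[0,-0.016,-0.0165,0,0],[0,0,0,0,0],[0,0,0,0,0],[0,0,0,0.008,0],[0,0,0,0,0]]]'
```

```text
time: 10.03
eef_pos: [0.5276, -0.3151, 0.0076]
tcp_rot: [0.144, 0.99, 0.001, -0.002]
contact_force: [-0.5, 0.1, -0.3]
opening: 0.001
finger_force: 0.0
```

```bash
python3 -m handwheel '[[[0,0,0,0.003,0],[0,0,0,0,0]]]';python3 -m handwheel '[[[0,0,0,0.0007,0],[0,0,0,0,0]]]'
```

```text
time: 10.2
eef_pos: [0.5287, -0.3159, 0.0059]
tcp_rot: [0.144, 0.99, 0.001, -0.001]
contact_force: [-0.3, -0.1, -0.6]
opening: 0.003
finger_force: 0.0
time: 10.37
eef_pos: [0.5296, -0.3169, 0.0063]
tcp_rot: [0.144, 0.99, 0.0, -0.0]
contact_force: [0.2, 1.1, -0.8]
opening: -0.001
finger_force: 0.0
```

```bash
python3 -m handwheel '[[[0,0,0,0.001,0],[0,0,0,0,0]]]';python3 -m handwheel '[[[0,0,0,0.001,0],[0,0,0,0,0]]]'
```

```text
time: 10.53
eef_pos: [0.5298, -0.3172, 0.0055]
tcp_rot: [0.144, 0.99, -0.0, 0.0]
contact_force: [0.2, -0.3, 0.8]
opening: 0.001
finger_force: 0.0
time: 10.7
eef_pos: [0.53, -0.3174, 0.0047]
tcp_rot: [0.144, 0.99, -0.0, 0.0]
contact_force: [0.3, 0.8, 2.6]
opening: 0.001
finger_force: 1.2
```

```bash
python3 -m handwheel '[[[0,0,0,0.0005,0],[0,0.005,-0.0015,0,0],[0,0.0096,-0.0028,0,0],[0,0.0096,-0.0028,0,0],[0,0.0096,-0.0028,0,0],[0,0.0096,-0.0028,0,0],[0,0.0096,-0.0028,0,0],[0,0.005,-0.0015,0,0],[0,0,0,0,0]]]'; python3 m.py | grep -v top
```

```text
time: 11.45
eef_pos: [0.4678, -0.3174, 0.0046]
tcp_rot: [0.145, 0.989, -0.0, -0.0]
contact_force: [-0.5, -0.1, 7.4]
opening: 0.001
finger_force: 3.6
[-7.750e-01  3.440e-01  1.972e+00 -1.000e-03  8.260e-01 -2.055e+00] [-0.05  0.21  0.01] head -16.6
wrist corner_fr [119.3 156.2] 0.8 [ 0.3974 -0.3621  0.0023]
wrist mat_center [381.3 197.7] 0.88 [ 0.4569 -0.2398  0.0023]
wrist rect 0.66 ((0.4598325490951538, -0.2586314082145691), (0.15375807881355286, 0.1869097203016281), 8.692815780639648)
```

```bash
python3 -m handwheel '[[[0,0.005,-0.0015,0,0],[0,0.0096,-0.0028,0,0],[0,0.0096,-0.0028,0,0],[0,0.0096,-0.0028,0,0],[0,0.005,-0.0015,0,0],[0,0.003,-0.001,0,0],[0,0,0,0,0]]]'; python3 m.py
```

```text
time: 12.73
eef_pos: [0.4246, -0.3172, 0.0047]
tcp_rot: [0.145, 0.989, -0.0, 0.0]
contact_force: [1.1, 0.5, 8.3]
opening: 0.0
finger_force: 3.8
[-0.833  0.28   2.058 -0.     0.803 -2.113] [-0.01  0.03 -0.01] head -16.6
wrist corner_fr [144.5 140. ] 0.72 [ 0.3503 -0.3467  0.0023]
wrist mat_center [385.8 237.9] 0.69 [ 0.438  -0.2407  0.0023]
wrist rect 0.69 ((0.4349818825721741, -0.26150354743003845), (0.1823597103357315, 0.15357351303100586), 85.2395248413086)
top corner_fl [307.6 222.2] 0.91 [ 0.3796 -0.1396  0.0023]
top corner_bl [306.3 181. ] 0.72 [ 0.5235 -0.1398  0.0023]
top corner_br [372.6 185.3] 0.9 [ 0.5027 -0.3722  0.0023]
top mat_center [338.7 205.2] 0.85 [ 0.436  -0.2503  0.0023]
top rect 0.63 ((0.43888264894485474, -0.23574307560920715), (0.21902331709861755, 0.15944887697696686), 84.41183471679688)
```

```bash
python3 -m handwheel '[[[0,0,0,-0.012,0],[0,-0.003,0.038,0,0],[0,-0.003,0.039,0,0],[0,0,0,0.006,0],[0,0,0,0.0045,0],[0,0,0,0.001,0],[0,0,0,0,0]]]'
```

```text
time: 14.02
eef_pos: [0.4526, -0.2448, 0.0047]
tcp_rot: [0.145, 0.989, 0.001, -0.001]
contact_force: [-0.4, 1.6, 5.0]
opening: -0.002
finger_force: 2.7
```

```bash
python3 -m handwheel '[[[0,0.004,-0.001,0.0005,0],[0,0.0067,-0.002,0,0],[0,0.006,-0.002,0,0],[0,0.002,-0.001,0,0],[0,0,0,0,0]]]'; python3 m.py
```

```text
time: 14.43
eef_pos: [0.4332, -0.2465, 0.0047]
tcp_rot: [0.145, 0.989, -0.001, 0.0]
contact_force: [0.4, -1.5, 6.6]
opening: 0.001
finger_force: 3.0
[-7.210e-01  2.200e-01  2.134e+00 -1.000e-03  7.860e-01 -2.001e+00] [-0.05 -0.13  0.07] head -16.7
wrist corner_fl [453.2  31.8] 0.7 [ 0.354  -0.1275  0.0023]
wrist corner_bl [448.9 313.1] 0.71 [ 0.5085 -0.1405  0.0023]
wrist mat_center [240.3 234. ] 0.62 [ 0.4213 -0.246   0.0023]
wrist rect 0.73 ((0.42104995250701904, -0.2448277324438095), (0.2220596820116043, 0.15281756222248077), 85.04547119140625)
top corner_fl [305.8 230.8] 0.79 [ 0.35   -0.1323  0.0023]
top corner_bl [306.7 184.8] 0.69 [ 0.5101 -0.1408  0.0023]
top corner_br [371.9 188.5] 0.68 [ 0.4916 -0.3693  0.0023]
top mat_center [338.5 210.3] 0.73 [ 0.4182 -0.2489  0.0023]
top rect 0.82 ((0.42931896448135376, -0.1889449656009674), (0.11005429178476334, 0.15415053069591522), 85.06317138671875)
```

```bash
python3 -m handwheel '[[[0,0,0,-0.01,0],[0,0,0,-0.03,-1.5],[0,0,0,-0.0385,-1.5],[0,0,0,-0.0385,-1.5],[0,0,0,-0.0385,-1.5],[0,0,0,-0.0385,-1.5],[0,0,0,-0.0385,-1.5],[0,0,0,-0.0385,-1.5],[0,0,0,-0.0385,-1.7],[0,0,0,-0.0385,0],[0,0,0,-0.0385,0]]]'
python3 -m handwheel '[[[0.0854,-0.0016,0.0386,0,0],[0.0854,-0.0016,0.0386,0,0],[0.0854,-0.0016,0.0386,0,0],[0.0854,-0.0016,0.0386,0,0],[0.0854,-0.0016,0.0386,0,0],[0.0854,-0.0016,0.0386,0,0],[0.0854,-0.0016,0.0386,0,0],[0.0854,-0.0016,0.0386,0,0]]]'
cat > q.py <<'E'
from h import *
s=get_state();M=R.from_quat(s['tcp_rot']).as_matrix()
print('t',round(s['time'],2),'q',s['qpos'].round(3),'p',s['eef_pos'].round(4));print(M.round(3))
E
python3 q.py
```

```text
time: 16.05
eef_pos: [0.432, -0.2449, 0.3914]
tcp_rot: [0.039, 0.999, 0.001, -0.001]
contact_force: [1.0, -0.1, 0.8]
opening: -0.001
finger_force: 0.0
time: 16.72
eef_pos: [0.4688, 0.0628, 0.3895]
tcp_rot: [0.039, 0.999, -0.0, -0.001]
contact_force: [-0.3, 0.2, -0.0]
opening: 1.002
finger_force: 0.0
t 16.72 q [-8.100e-02 -2.490e-01  1.838e+00 -1.000e-03  1.555e+00 -1.575e+00] p [0.4688 0.0628 0.3895]
[[-0.997  0.078 -0.003]
 [ 0.078  0.997 -0.001]
 [ 0.002 -0.001 -1.   ]]
```

```bash
python3 -m handwheel '[[[0.0854,0,0,-0.0417,0],[0.0854,0,0,-0.0417,0],[0.0854,0,0,-0.0417,0],[0.0854,0,0,-0.0417,0],[0.0854,0,0,-0.0417,0],[0.0854,0,0,-0.0417,0],[0.0854,0,0,-0.0417,0],[0.0854,0,0,-0.0417,0]]]'|head -3;python3 q.py
```

```text
time: 17.38
eef_pos: [0.469, 0.0609, 0.725]
tcp_rot: [0.039, 0.999, -0.0, -0.001]
t 17.38 q [-8.500e-02 -6.800e-02  1.068e+00 -1.000e-03  2.144e+00 -1.579e+00] p [0.469  0.0609 0.725 ]
[[-0.997  0.078 -0.003]
 [ 0.078  0.997 -0.   ]
 [ 0.003 -0.001 -1.   ]]
```

```bash
python3 -m handwheel '[[[0.0854,0,0,-0.0417,0],[0.0854,0,0,-0.0417,0],[0.0854,0,0,-0.0417,0],[0.0854,0,0,-0.0417,0],[0.0854,0,0,-0.0417,0],[0.0854,0,0,-0.0417,0]]]'|head -3;python3 q.py
```

```text
time: 17.88
eef_pos: [0.4576, 0.0561, 0.8909]
tcp_rot: [0.039, 0.999, 0.002, -0.006]
t 17.88 q [-0.101  0.319  0.225  0.007  2.61  -1.587] p [0.4576 0.0561 0.8909]
[[-0.997  0.078 -0.011]
 [ 0.078  0.997  0.005]
 [ 0.012  0.004 -1.   ]]
```

```bash
python3 -m handwheel '[[[0.0854,0,0,-0.0417,0],[0.0854,0,0,-0.0417,0],[0.0854,0,0,-0.0417,0]]]'|head -3;python3 q.py;python3 -m handwheel '[[[0.0854,0,0,-0.0417,0],[0.0854,0,0,-0.0417,0],[0.0854,0,0,-0.0417,0]]]'|head -3;python3 q.py
```

```text
time: 18.13
eef_pos: [0.3946, 0.0524, 0.9289]
tcp_rot: [0.038, 0.999, 0.004, 0.027]
t 18.13 q [-0.132  0.238  0.21   0.026  2.641 -1.603] p [0.3946 0.0524 0.9289]
[[-0.996  0.077  0.054]
 [ 0.077  0.997  0.005]
 [-0.053  0.009 -0.999]]
time: 18.38
eef_pos: [0.3509, 0.0466, 0.9487]
tcp_rot: [0.038, 0.998, 0.006, 0.041]
t 18.38 q [-0.174  0.182  0.21   0.051  2.67  -1.622] p [0.3509 0.0466 0.9487]
[[-0.994  0.076  0.082]
 [ 0.077  0.997  0.009]
 [-0.081  0.015 -0.997]]
```

```bash
python3 -m handwheel '[[[0.0854,-0.028,0.004,0.03,0],[0.0854,-0.028,0.004,0.03,0],[0.0854,-0.028,0.004,0.03,0],[0.0854,-0.028,0.004,0.03,0],[0.0854,-0.028,0.004,0.03,0],[0.0854,-0.028,0.004,0.03,0],[0.0854,0,0,0,0]]]'|head -3;python3 q.py;python3 -m handwheel '[[[0.0854,-0.029,0,-0.029,0],[0.0854,-0.029,0,-0.029,0],[0.0854,-0.029,0,-0.029,0],[0.0854,-0.029,0,-0.029,0]]]'|head -3;python3 q.py
```

```text
time: 18.97
eef_pos: [0.5435, 0.0584, 0.7718]
tcp_rot: [0.038, 0.999, 0.007, 0.032]
t 18.97 q [-0.086  0.138  0.758  0.021  2.183 -1.568] p [0.5435 0.0584 0.7718]
[[-0.995  0.076  0.064]
 [ 0.077  0.997  0.011]
 [-0.063  0.016 -0.998]]
time: 19.3
eef_pos: [0.598, 0.0463, 0.8218]
tcp_rot: [0.039, 0.998, 0.009, 0.039]
t 19.3 q [-0.101  0.456  0.224  0.033  2.384 -1.57 ] p [0.598  0.0463 0.8218]
[[-0.994  0.076  0.079]
 [ 0.078  0.997  0.015]
 [-0.078  0.021 -0.997]]
```

```bash
python3 -m handwheel '[[[0.0854,-0.034,0.002,-0.024,0],[0.0854,-0.034,0.002,-0.024,0],[0.0854,-0.034,0.002,-0.024,0],[0.0854,-0.034,0.002,-0.024,0],[0.0854,-0.034,0.002,-0.024,0],[0.0854,-0.034,0.002,-0.024,0]]]'|head -3;python3 q.py
```

```text
time: 19.8
eef_pos: [0.6423, 0.0337, 0.8195]
tcp_rot: [0.038, 0.994, 0.014, 0.104]
t 19.8 q [-0.122  0.477  0.21   0.057  2.248 -1.576] p [0.6423 0.0337 0.8195]
[[-0.975  0.073  0.208]
 [ 0.079  0.997  0.019]
 [-0.206  0.035 -0.978]]
```

```bash
python3 -m handwheel '[[[0.0854,-0.038,0.005,-0.014,0],[0.0854,-0.038,0.005,-0.014,0],[0.0854,-0.038,0.005,-0.014,0],[0.0854,-0.039,0.005,-0.01,0],[0.0854,-0.039,0.005,-0.01,0],[0.0854,-0.039,0.005,-0.01,0],[0.0854,-0.039,0.005,-0.007,0],[0.0854,-0.039,0.005,-0.007,0]]]'|head -3;python3 q.py
```

```text
time: 20.47
eef_pos: [0.7514, 0.0387, 0.77]
tcp_rot: [0.038, 0.984, 0.02, 0.175]
t 20.47 q [-0.104  0.573  0.21   0.069  2.01  -1.557] p [0.7514 0.0387 0.77  ]
[[-0.936  0.068  0.345]
 [ 0.082  0.996  0.027]
 [-0.342  0.054 -0.938]]
```

```bash
python3 -m handwheel '[[[0.0854,-0.034,-0.002,-0.023,0],[0.0854,-0.034,-0.002,-0.023,0],[0.0854,-0.034,-0.002,-0.023,0],[0.0854,-0.035,-0.002,-0.021,0],[0.0854,-0.035,-0.002,-0.021,0],[0.0854,-0.035,-0.002,-0.021,0],[0.0854,-0.036,-0.002,-0.02,0],[0.0854,-0.036,-0.002,-0.02,0],[0.0854,-0.037,-0.002,-0.018,0],[0.0854,-0.037,-0.002,-0.018,0],[0.0854,-0.037,-0.002,-0.018,0],[0.0854,-0.037,-0.002,-0.018,0]]]'|head -3;python3 q.py
```

```text
time: 21.47
eef_pos: [0.7538, -0.027, 0.8425]
tcp_rot: [0.039, 0.954, 0.027, 0.297]
t 21.47 q [-0.221  0.504  0.21   0.159  1.835 -1.622] p [ 0.7538 -0.027   0.8425]
[[-0.82   0.058  0.569]
 [ 0.09   0.996  0.028]
 [-0.565  0.074 -0.822]]
```

```bash
python3 -m handwheel '[[[0.0854,-0.039,0.0035,-0.013,0],[0.0854,-0.039,0.0035,-0.013,0],[0.0854,-0.039,0.0035,-0.013,0],[0.0854,-0.039,0.0035,-0.011,0],[0.0854,-0.039,0.0035,-0.011,0],[0.0854,-0.039,0.0035,-0.009,0],[0.0854,-0.039,0.0035,-0.009,0],[0.0854,-0.039,0.0035,-0.007,0],[0.0854,-0.039,0.0035,-0.007,0],[0.0854,-0.039,0.0035,-0.005,0],[0.0854,-0.039,0.0035,-0.005,0],[0.0854,-0.039,0.0035,-0.004,0]]]'|head -3;python3 q.py
```

```text
time: 22.47
eef_pos: [0.7879, -0.0192, 0.8982]
tcp_rot: [0.039, 0.906, 0.03, 0.421]
t 22.47 q [-0.211  0.485  0.211  0.183  1.589 -1.608] p [ 0.7879 -0.0192  0.8982]
[[-0.642  0.045  0.765]
 [ 0.097  0.995  0.022]
 [-0.76   0.088 -0.644]]
```

```bash
python3 -m handwheel '[[[0.0854,-0.041,0.003,-0.003,0],[0.0854,-0.041,0.003,-0.003,0],[0.0854,-0.041,0.003,-0.002,0],[0.0854,-0.041,0.003,-0.001,0],[0.0854,-0.041,0.003,0,0],[0.0854,-0.041,0.003,0,0],[0.0854,-0.041,0.003,0.001,0],[0.0854,-0.041,0.003,0.002,0],[0.0854,-0.041,0.003,0.003,0],[0.0854,-0.041,0.003,0.004,0],[0.0854,-0.041,0.003,0.006,0],[0.0854,-0.041,0.003,0.006,0]]]'|head -3;python3 q.py
```

```text
time: 23.47
eef_pos: [0.8183, -0.0215, 0.9601]
tcp_rot: [0.039, 0.839, 0.034, 0.541]
t 23.47 q [-0.214  0.477  0.211  0.217  1.323 -1.612] p [ 0.8183 -0.0215  0.9601]
[[-0.412  0.028  0.911]
 [ 0.102  0.995  0.015]
 [-0.906  0.099 -0.412]]
```

```bash
python3 -m handwheel '[[[0.0854,0.0034,-0.0371,-0.0104,0],[0.0854,0.0034,-0.0371,-0.0104,0],[0.0854,0.0034,-0.0371,-0.0104,0],[0.0854,0.0034,-0.0371,-0.0104,0],[0.0854,0.0034,-0.0371,-0.0104,0],[0.0854,0.0034,-0.0371,-0.0104,0],[0.0854,0.0034,-0.0371,-0.0104,0],[0.0854,0.0034,-0.0371,-0.0104,0],[0.0854,0.0034,-0.0371,-0.0104,0],[0.0854,0.0034,-0.0371,-0.0104,0],[0.0854,0.0034,-0.0371,-0.0104,0],[0.0854,0.0034,-0.0371,-0.0104,0]]]'|head -3;python3 q.py
```

```text
time: 24.47
eef_pos: [0.6726, -0.4639, 0.9175]
tcp_rot: [0.042, 0.84, 0.036, 0.54]
t 24.47 q [-0.966  0.544  0.215  0.86   1.523 -2.065] p [ 0.6726 -0.4639  0.9175]
[[-0.413  0.032  0.91 ]
 [ 0.109  0.994  0.014]
 [-0.904  0.106 -0.414]]
```

```bash
python3 -m handwheel '[[[0.0854,-0.0376,-0.016,-0.001,0],[0.0854,-0.0376,-0.016,-0.001,0],[0.0854,-0.0376,-0.016,0,0],[0.0854,-0.0376,-0.016,0,0],[0.0854,-0.0376,-0.015,0.002,0],[0.0854,-0.0376,-0.015,0.002,0]]]'|head -3;python3 q.py
```

```text
time: 24.97
eef_pos: [0.6597, -0.4758, 0.9634]
tcp_rot: [0.053, 0.803, 0.009, 0.594]
t 24.97 q [-0.994  0.522  0.21   0.9    1.414 -2.069] p [ 0.6597 -0.4758  0.9634]
[[-0.288  0.075  0.955]
 [ 0.096  0.994 -0.049]
 [-0.953  0.078 -0.294]]
```

```bash
python3 -m handwheel '[[[0.0854,0.0032,0.0374,0.0096,0],[0.0854,0.0032,0.0374,0.0096,0],[0.0854,0.0032,0.0374,0.0096,0],[0.0854,0.0032,0.0374,0.0096,0],[0.0854,0.0032,0.0374,0.0096,0],[0.0854,0.0032,0.0374,0.0096,0],[0.0854,0.0032,0.0374,0.0096,0],[0.0854,0.0032,0.0374,0.0096,0],[0.0854,0.0032,0.0374,0.0096,0],[0.0854,0.0032,0.0374,0.0096,0]]]'|head -3
python3 -m handwheel '[[[0.0854,-0.0394,-0.0025,0.009,0],[0.0854,-0.0394,-0.0025,0.009,0],[0.0854,-0.0394,-0.0025,0.01,0],[0.0854,-0.0394,-0.0025,0.012,0],[0.0854,-0.038,-0.0025,0.014,0],[0.0854,-0.038,-0.0025,0.014,0],[0.0854,-0.038,-0.0025,0.015,0],[0.0854,-0.038,-0.0025,0.015,0]]]'|head -3;python3 q.py
```

```text
time: 25.8
eef_pos: [0.7695, -0.1048, 0.9344]
tcp_rot: [0.054, 0.802, 0.01, 0.594]
time: 26.47
eef_pos: [0.8171, -0.1347, 1.0238]
tcp_rot: [0.054, 0.765, 0.006, 0.641]
t 26.47 q [-0.38   0.469  0.21   0.353  1.105 -1.713] p [ 0.8171 -0.1347  1.0238]
[[-0.172  0.074  0.982]
 [ 0.091  0.994 -0.059]
 [-0.981  0.079 -0.177]]
```

```bash
python3 -m handwheel '[[[0.0854,-0.037,-0.003,0.016,0],[0.0854,-0.037,-0.003,0.016,0],[0.0854,-0.037,-0.003,0.017,0],[0.0854,-0.037,-0.003,0.017,0],[0.0854,-0.036,-0.003,0.018,0],[0.0854,-0.036,-0.003,0.018,0],[0.0854,-0.036,-0.003,0.019,0]]]'|head -3;python3 q.py
```

```text
time: 27.05
eef_pos: [0.8239, -0.1555, 1.0525]
tcp_rot: [0.056, 0.72, 0.002, 0.692]
t 27.05 q [-0.405  0.477  0.211  0.403  0.967 -1.743] p [ 0.8239 -0.1555  1.0525]
[[-0.036  0.079  0.996]
 [ 0.083  0.994 -0.075]
 [-0.996  0.08  -0.042]]
```

```bash
cat > kin.py <<'E'
from h import *
from scipy.optimize import least_squares
D=[([-.249,1.838,-.001,1.555,-1.575,-.081],[.4688,.0628,.3895]),([-.068,1.068,-.001,2.144,-1.579,-.085],[.469,.0609,.725]),
([.319,.225,.007,2.61,-1.587,-.101],[.4576,.0561,.8909]),([.138,.758,.021,2.183,-1.568,-.086],[.5435,.0584,.7718]),([.477,.21,.057,2.248,-1.576,-.122],[.6423,.0337,.8195]),
([.573,.21,.069,2.01,-1.557,-.104],[.7514,.0387,.77]),([.504,.21,.159,1.835,-1.622,-.221],[.7538,-.027,.8425]),([.485,.211,.183,1.589,-1.608,-.211],[.7879,-.0192,.8982]),
([.477,.211,.217,1.323,-1.612,-.214],[.8183,-.0215,.9601]),([.544,.215,.86,1.523,-2.065,-.966],[.6726,-.4639,.9175]),([.522,.21,.9,1.414,-2.069,-.994],[.6597,-.4758,.9634]),
([.469,.21,.353,1.105,-1.713,-.38],[.8171,-.1347,1.0238]),([.477,.211,.403,.967,-1.743,-.405],[.8239,-.1555,1.0525]),
([.279,2.093,.001,.764,-2.185,-.696],[.454,-.2475,-.0084]),([.287,1.578,0,1.279,-.15,.988],[.2827,.6122,.2299]),([-.34,2.01,0,1.471,-1.267,.466],[.3303,.2788,.3315]),([.28,2.058,0,.803,-2.113,-.833],[.4246,-.3172,.0047]),([.22,2.134,0,.786,-2.001,-.721],[.4332,-.2465,.0047])]
Ry=lambda a:R.from_euler('y',a); Rz=lambda a:R.from_euler('z',a)
def fk(q,p):  # q=[q1..q6]
    h,a,d,L1,L2,b,Lt,e=p
    A=Rz(q[0]);B=A*Ry(q[1]);C=A*Ry(q[1]+q[2])*Rz(q[3]);E=C*Ry(q[4])
    P=A.apply([a,d,h])+B.apply([0,0,L1])+C.apply([0,0,L2])+ (A*Ry(q[1]+q[2])).apply([b,0,0])+E.apply([e,0,Lt])
    return P,E*Rz(q[5]+RZ0)
RZ0=0
Q=[np.array([r[5],*r[:5]]) for r,_ in D]
f=lambda p:np.concatenate([fk(q,p)[0]-x[1] for q,x in zip(Q,D)])
sol=least_squares(f,[.36,0,.1,.4,.4,0,.25,0]); P=sol.x
if __name__=="__main__":
    print(P.round(4),abs(sol.fun).max())
    s=get_state();q=s['qpos']; print(q.round(3)); print(fk(q,P)[1].as_matrix().round(3)); print(R.from_quat(s['tcp_rot']).as_matrix().round(3))
E
python3 kin.py
```

```text
[2.406e-01 1.000e-04 1.008e-01 4.427e-01 5.725e-01 2.060e-02 2.493e-01
 0.000e+00] 0.00045192073694044765
[-0.405  0.477  0.211  0.403  0.967 -1.743]
[[-0.079 -0.036  0.996]
 [-0.994  0.083 -0.075]
 [-0.08  -0.996 -0.042]]
[[-0.036  0.079  0.996]
 [ 0.083  0.994 -0.075]
 [-0.996  0.08  -0.042]]
```

```bash
cat > ik.py <<'E'
import kin; from kin import *
kin.RZ0=np.pi/2
lo=np.array([-2.77,-.9,.21,-1.53,.24,-2.84]);hi=np.array([2.77,2.22,2.48,4.67,2.81,2.84])
def ik(p,Rm,q0):
    g=lambda q:np.concatenate([(fk(q,P)[0]-p)*1,(fk(q,P)[1]*Rm.inv()).as_rotvec()*.3])
    best=None
    r=least_squares(g,np.clip(q0,lo+1e-3,hi-1e-3),bounds=(lo,hi),xtol=1e-12,ftol=1e-12)
    return r.x,r.cost**.5
if __name__=="__main__":
    s=get_state();M0=R.from_quat(s['tcp_rot']); q=s['qpos']
    Rp=M0*Rz(np.radians(85.4)); Rr=Rp*Rz(np.pi/2)
    print(Rp.as_matrix().round(3))
    rng=np.random.default_rng(0)
    for nm,p,Rm in [("pinch",(.383,-.2418,.003),Rp),("pinchback",(.32,-.237,.003),Rp),("pinchhigh",(.32,-.237,.2),Rp),("rackup",(.49,.123,.25),Rr),("rack",(.49,.123,.1275),Rr),("rackback",(.38,.13,.1275),Rr),("rackA",(.49,.123,.1275),Rp*Rz(-np.pi/2))]:
        S=[]
        for k in range(40):
            x,c=ik(np.array(p),Rm,rng.uniform(lo,hi)); 
            if not any(np.abs(x-y).max()<.02 for y,_ in S): S.append((x,c))
        S.sort(key=lambda t:t[1])
        print(nm); [print("  ",x.round(2),round(c,4)) for x,c in S[:3]]
E
python3 ik.py
```

```text
[[ 0.075  0.042  0.996]
 [ 0.997 -0.003 -0.075]
 [-0.     0.999 -0.042]]
pinch
   [ 2.56  2.22  2.48 -1.53  0.48 -1.61] 0.0183
   [-1.47  0.85  2.48  1.79  1.63  2.84] 0.0377
   [-1.4   0.5   2.48  1.72  1.42 -2.84] 0.045
pinchback
   [ 2.31  2.21  2.48 -1.53  0.77 -1.61] 0.0168
   [ 2.31  2.22  2.48  4.67  0.77 -1.55] 0.0197
   [-1.72  0.89  2.48  1.51  1.59  2.84] 0.0305
pinchhigh
   [-1.6   0.07  2.48  1.44  1.64 -2.55] 0.0659
   [ 2.36  2.22  2.48 -1.1   0.78 -1.93] 0.1226
   [-1.63  0.68  2.48  1.51  1.86  2.84] 0.124
rackup
   [ 0.31 -0.15  2.48  3.83  0.82 -2.06] 0.0438
   [ 0.16 -0.59  2.48 -1.23  0.24  2.84] 0.0876
   [ 0.34 -0.5   2.48 -1.53  0.51 -2.84] 0.0897
rack
   [ 0.26  0.32  2.48  3.57  1.26 -1.71] 0.0326
   [-2.12  2.22  2.48  1.46  1.1   2.84] 0.1207
   [ 0.36 -0.32  2.48 -1.53  0.52 -2.84] 0.1229
rackback
   [ 0.61  0.46  2.48  4.01  1.51 -1.72] 0.072
   [-1.97  2.17  2.48  1.28  1.27 -2.84] 0.0977
   [-1.71  2.22  2.48  1.37  1.62  2.84] 0.1105
rackA
   [0.26 0.32 2.48 3.57 1.26 1.43] 0.0326
   [-2.23  2.22  2.48  1.32  0.96  0.15] 0.087
   [ 0.27 -0.35  2.48 -1.53  0.39  0.17] 0.1213
```

```bash
cat > scan.py <<'E'
from ik import *
starts=[np.array(v) for v in ([-1.4,.6,2.3,1.7,1.5,0],[-.8,.6,2.3,1.2,1.5,0],[-.4,.4,2.3,.4,.9,0],[-.4,.4,2.3,3,1.2,0],[.3,.3,2.3,3.6,1.2,0],[-1.4,.6,2.3,1.7,1.5,-1.6])]
def pose(psi,pit,roll):  # z: heading psi, pitch down pit; roll: tool y up at 0
    z=np.array([np.cos(psi)*np.cos(pit),np.sin(psi)*np.cos(pit),-np.sin(pit)])
    y=np.array([np.cos(psi)*np.sin(pit),np.sin(psi)*np.sin(pit),np.cos(pit)])
    return R.from_matrix(np.c_[np.cross(y,z),y,z])*Rz(roll)
def best(p,Rm):
    b=(None,9)
    for s0 in starts:
        r=ik(np.array(p),Rm,s0)
        if r[1]<b[1]: b=r
        if b[1]<1e-3: break
    return b
if __name__=="__main__":
    d=np.radians
    print("pinch cost(mm-ish) rows y,pitch ; cols psi")
    ps=[-75,-60,-45,-30,-15,0,15,30,45]
    for y in (-.32,-.24,-.16):
        for pit in (0,15,30):
            print(y,pit,[round(1e3*min(best((.375,y,.003),pose(d(a),d(pit),rl))[1] for rl in (0,np.pi))) for a in ps])
    print("rack: pitch vs pos, heading -4.5")
    for pit in (0,15,30,45,60,75,90):
        print(pit,[round(1e3*min(best((x,.123,z),pose(d(-4.5),d(pit),rl))[1] for rl in (np.pi/2,-np.pi/2))) for x,z in ((.49,.13),(.49,.25),(.47,.2),(.528,.2))])
E
time python3 scan.py
```

```text
pinch cost(mm-ish) rows y,pitch ; cols psi
-0.32 0 [0, 0, 6, 3, 0, 0, 0, 0, 0]
-0.32 15 [0, 15, 30, 26, 6, 0, 0, 0, 0]
-0.32 30 [0, 21, 35, 31, 12, 0, 0, 0, 0]
-0.24 0 [0, 3, 20, 25, 15, 0, 0, 0, 0]
-0.24 15 [0, 24, 47, 54, 40, 15, 0, 0, 0]
-0.24 30 [6, 34, 58, 67, 50, 25, 0, 0, 0]
-0.16 0 [0, 1, 23, 36, 35, 21, 0, 0, 0]
-0.16 15 [0, 22, 48, 67, 66, 47, 20, 0, 0]
-0.16 30 [5, 34, 62, 85, 84, 60, 32, 3, 0]
rack: pitch vs pos, heading -4.5
0 [30, 44, 52, 22]
15 [38, 33, 48, 18]
30 [26, 8, 28, 6]
45 [5, 0, 0, 0]
60 [0, 0, 0, 0]
75 [0, 0, 0, 0]
90 [0, 0, 0, 0]
real	0m18.951s
user	0m19.437s
sys	0m0.064s
```

```bash
cat > sim.py <<'E'
from scan import *
def run(q,rows,w=1.,v=None):
    q=np.array(q,float)
    for r in rows:
        p,M=fk(q,P); t=p+M.apply(r[1:4]); Rm=M*Rz(np.radians(r[4]))
        g=lambda x:np.concatenate([fk(x,P)[0]-t,w*(fk(x,P)[1]*Rm.inv()).as_rotvec(),.01*(x-q)])
        q=least_squares(g,np.clip(q,lo+1e-6,hi-1e-6),bounds=(lo,hi)).x
    return q
def tilt(q):
    z=fk(q,P)[1].as_matrix()[:,2]; return np.degrees([np.arcsin(-z[2]),np.arctan2(z[1],z[0])]).round(1)
if __name__=="__main__":
    q0=[-.221,.504,.21,.159,1.835,-1.622]; print(tilt(q0))
    rows=[[0,-.039,.0035,-.010,0]]*12
    for w in (.1,.2,.3,.5):
        q=run(q0,rows,w); print(w,q.round(3),tilt(q),fk(q,P)[0].round(3))
    print("real",tilt([-.211,.485,.211,.183,1.589,-1.608]))
    for y,x in((-.2418,.383),(-.2866,.379),(-.30,.378)):
        for ps in (-4.3,):
            for pit in (0,2.4):
                for px in (x,x-.07):
                    b=best((px,y,.003),pose(np.radians(ps),np.radians(pit),0)); print(y,px,pit,b[0].round(2),round(b[1],4))
E
python3 sim.py
```

```text
[55.2  2.9]
0.1 [-0.26   0.359  0.21   0.398  0.595 -1.695] [-24.8  -1.1] [ 0.718 -0.031  1.231]
0.2 [-0.259  0.364  0.21   0.32   0.928 -1.639] [-5.2 -0.2] [ 0.744 -0.028  1.146]
0.3 [-0.247  0.391  0.21   0.267  1.201 -1.618] [12.1  0.4] [ 0.762 -0.025  1.058]
0.5 [-0.225  0.447  0.21   0.206  1.513 -1.609] [33.4  1.3] [ 0.774 -0.021  0.943]
real [40.1  1.7]
-0.2418 0.383 0 [-1.47  0.86  2.48  1.78  1.66  2.84] 0.0349
-0.2418 0.313 0 [-1.76  0.89  2.48  1.47  1.61  2.84] 0.0265
-0.2418 0.383 2.4 [-1.47  0.85  2.48  1.79  1.63  2.84] 0.0377
-0.2418 0.313 2.4 [-1.75  0.88  2.48  1.48  1.58  2.84] 0.0309
-0.2866 0.379 0 [-1.45  0.55  2.42  1.7   1.47 -2.84] 0.0406
-0.2866 0.309 0 [-1.77  0.86  2.46  1.5   1.61  2.84] 0.0385
-0.2866 0.379 2.4 [-1.45  0.53  2.43  1.69  1.43 -2.84] 0.0367
-0.2866 0.309 2.4 [-1.78  0.84  2.48  1.51  1.58  2.84] 0.0409
-0.3 0.378 0 [-1.46  0.57  2.39  1.69  1.47 -2.84] 0.0381
-0.3 0.308 0 [-1.69  0.54  2.44  1.46  1.5  -2.84] 0.0426
-0.3 0.378 2.4 [-1.46  0.55  2.4   1.69  1.44 -2.84] 0.0342
-0.3 0.308 2.4 [-1.69  0.51  2.45  1.46  1.47 -2.84] 0.0386
```

```bash
cat > p1.py <<'E'
from sim import *
d=np.radians
for y,x in((-.2418,.383),(-.27,.38),(-.2866,.379),(-.31,.378)):
    for pit in (-2,0,2.4,5):
      o=[]
      for px in (x,x-.07):
        b=best((px,y,.003),pose(d(-4.3),d(pit),np.pi)); o+=[b[0].round(2),round(b[1],4)]
      print(y,pit,*o)
# keep current orientation, walk to pinch region
s=get_state(); q=s['qpos']; M=R.from_quat(s['tcp_rot']); p=s['eef_pos']
for wp in [(.6,-.3,.8),(.45,-.35,.6),(.30,-.32,.45),(.30,-.30,.3),(.30,-.30,.1),(.30,-.30,.003),(.378,-.30,.003)]:
    n=int(np.ceil(np.linalg.norm(np.array(wp)-p)/.035)); 
    for k in range(1,n+1):
        t=p+(np.array(wp)-p)*k/n; q,c=ik(t,M,q)
    p=np.array(wp); print(wp,n,q.round(2),round(c,4))
E
python3 p1.py
```

```text
-0.2418 -2 [-1.43  0.75  2.46  1.79  1.62 -0.07] 0.0 [-1.73  0.8   2.48  1.47  1.61 -0.14] 0.0068
-0.2418 0 [-1.43  0.72  2.48  1.79  1.58 -0.05] 0.0 [-1.72  0.78  2.48  1.47  1.58 -0.12] 0.0103
-0.2418 2.4 [-1.42  0.69  2.48  1.79  1.54 -0.03] 0.003 [-1.71  0.76  2.48  1.47  1.55 -0.09] 0.0144
-0.2418 5 [-1.42  0.67  2.48  1.79  1.5  -0.  ] 0.007 [-1.71  0.73  2.48  1.47  1.52 -0.06] 0.0186
-0.27 -2 [-1.45  0.75  2.42  1.76  1.61 -0.03] 0.0 [-1.73  0.75  2.47  1.48  1.6  -0.08] 0.0
-0.27 0 [-1.45  0.71  2.44  1.76  1.57 -0.01] 0.0 [-1.73  0.72  2.48  1.49  1.57 -0.06] 0.0
-0.27 2.4 [-1.45  0.68  2.45  1.76  1.53  0.02] 0.0 [-1.73  0.7   2.48  1.48  1.53 -0.03] 0.0037
-0.27 5 [-1.45  0.63  2.47  1.76  1.48  0.04] 0.0 [-1.72  0.67  2.48  1.48  1.5  -0.01] 0.0076
-0.2866 -2 [-1.46  0.74  2.4   1.75  1.61  0.  ] 0.0 [-1.72  0.75  2.44  1.49  1.6  -0.04] 0.0
-0.2866 0 [-1.46  0.71  2.41  1.75  1.57  0.02] 0.0 [-1.73  0.72  2.45  1.49  1.57 -0.03] 0.0
-0.2866 2.4 [-1.46  0.68  2.42  1.75  1.52  0.04] 0.0 [-1.72  0.68  2.47  1.49  1.53 -0.  ] 0.0
-0.2866 5 [-1.46  0.63  2.44  1.75  1.47  0
[... 180 characters left out ...]
 1.56  0.06] 0.0 [-1.72  0.71  2.41  1.5   1.57  0.02] 0.0
-0.31 2.4 [-1.47  0.68  2.38  1.74  1.52  0.08] 0.0 [-1.72  0.68  2.43  1.5   1.53  0.04] 0.0
-0.31 5 [-1.47  0.64  2.4   1.74  1.47  0.1 ] 0.0 [-1.71  0.63  2.44  1.5   1.49  0.07] 0.0
(0.6, -0.3, 0.8) 11 [-0.9  -0.27  1.55  1.26  0.88 -2.65] 0.0
(0.45, -0.35, 0.6) 8 [-1.27 -0.5   2.    1.41  1.17 -2.84] 0.0309
(0.3, -0.32, 0.45) 7 [-1.76 -0.9   2.44  1.45  1.58 -2.84] 0.0609
(0.3, -0.3, 0.3) 5 [-1.59 -0.81  2.48  1.25  1.41 -2.84] 0.1099
(0.3, -0.3, 0.1) 6 [-1.31 -0.47  2.48  1.04  0.98 -2.84] 0.1835
(0.3, -0.3, 0.003) 3 [-1.19 -0.29  2.48  0.99  0.74 -2.84] 0.2139
(0.378, -0.3, 0.003) 3 [-1.   -0.26  2.48  1.06  0.55 -2.84] 0.2012
```

```bash
cat > plan.py <<'E'
from sim import *
def plan(q,segs,show=True,w=.6):
    for wp,n,spin in segs:
        p,M=fk(q,P); D=(np.array(wp)-p)/n; rows=[]; mx=0
        for k in range(n):
            Mk=M*Rz(np.radians(spin*k/n)); v=Mk.inv().apply(D); rows.append([0,*v,spin/n])
            qn=run(q,[rows[-1]],w); mx=np.maximum(mx,abs(qn-q)); q=qn
        pe,Me=fk(q,P)
        print("seg",wp,"n",n,"|step|",np.linalg.norm(D).round(4),"q",q.round(2),"err",np.linalg.norm(pe-wp).round(4),"tilt/head",tilt(q),"maxdq",mx.round(3))
        if show: print("  "+",".join("[0.0854,%s,%s,%s,%.2f]"%(*[("%.4f"%x) for x in r[1:4]],r[4]) for r in rows))
    return q
if __name__=="__main__":
    s=get_state(); q=s['qpos']
    z=R.from_quat(s['tcp_rot']).as_matrix()[:,2]
    plan(q,[((.58,-.2,.9),8,56),((.40,-.32,.65),9,63),((.33,-.34,.4),8,56),((.31,-.30,.15),8,56),((.31,-.2866,.003),5,34.4),((.379,-.292,.003),3,0)],show=False)
E
python3 plan.py
```

```text
seg (0.58, -0.2, 0.9) n 8 |step| 0.0364 q [-0.77 -0.34  1.42  1.01  0.86 -1.35] err 0.001 tilt/head [ 2.4 -4.3] maxdq [0.065 0.192 0.316 0.078 0.103 0.058]
seg (0.4, -0.32, 0.65) n 9 |step| 0.0368 q [-1.41 -0.6   2.04  1.5   1.34 -0.84] err 0.0004 tilt/head [ 2.5 -4.3] maxdq [0.073 0.049 0.088 0.083 0.064 0.067]
seg (0.33, -0.34, 0.4) n 8 |step| 0.0326 q [-1.63 -0.51  2.43  1.54  1.54 -0.36] err 0.0002 tilt/head [ 2.5 -4.3] maxdq [0.028 0.039 0.06  0.015 0.026 0.069]
seg (0.31, -0.3, 0.15) n 8 |step| 0.0317 q [-1.66  0.15  2.48  1.51  1.55 -0.08] err 0.049 tilt/head [ 2.8 -2.5] maxdq [0.009 0.094 0.043 0.006 0.006 0.051]
seg (0.31, -0.2866, 0.003) n 5 |step| 0.0334 q [-1.71  0.67  2.44  1.47  1.53  0.02] err 0.0046 tilt/head [ 2.8 -2.3] maxdq [0.013 0.114 0.019 0.009 0.008 0.026]
seg (0.379, -0.292, 0.003) n 3 |step| 0.0227 q [-1.47  0.67  2.4   1.71  1.51  0.07] err 0.0002 tilt/head [ 2.8 -2.3] maxdq [0.083 0.002 0.017 0.082 0.006 0.017]
```

```bash
python3 - <<'E'
from plan import *
q=get_state()['qpos']
q=plan(q,[((.58,-.2,.9),10,70),((.40,-.34,.65),9,63),((.34,-.38,.4),8,56),((.34,-.38,.12),9,63),((.315,-.30,.003),5,13.4),((.379,-.292,.003),3,0)],show=False)
q=plan(get_state()['qpos'],[((.58,-.2,.9),10,70)])
E
```

```text
seg (0.58, -0.2, 0.9) n 10 |step| 0.0291 q [-0.77 -0.34  1.42  1.01  0.86 -1.11] err 0.0009 tilt/head [ 2.4 -4.3] maxdq [0.053 0.162 0.268 0.063 0.089 0.071]
seg (0.4, -0.34, 0.65) n 9 |step| 0.0377 q [-1.42 -0.55  2.01  1.5   1.35 -0.62] err 0.0004 tilt/head [ 2.5 -4.3] maxdq [0.075 0.047 0.086 0.087 0.063 0.064]
seg (0.34, -0.38, 0.4) n 8 |step| 0.0325 q [-1.6  -0.37  2.34  1.55  1.51 -0.16] err 0.0001 tilt/head [ 2.5 -4.3] maxdq [0.024 0.048 0.055 0.014 0.021 0.065]
seg (0.34, -0.38, 0.12) n 9 |step| 0.0311 q [-1.6   0.32  2.39  1.6   1.51  0.19] err 0.0002 tilt/head [ 2.5 -4.3] maxdq [0.    0.099 0.028 0.006 0.002 0.047]
seg (0.315, -0.3, 0.003) n 5 |step| 0.0288 q [-1.69  0.67  2.44  1.52  1.53  0.03] err 0.0002 tilt/head [ 2.5 -4.3] maxdq [0.024 0.084 0.02  0.021 0.008 0.036]
seg (0.379, -0.292, 0.003) n 3 |step| 0.0215 q [-1.46  0.67  2.42  1.75  1.52  0.05] err 0.0002 tilt/head [ 2.5 -4.3] maxdq [0.077 0.    0.011 0.077 0.005 0.01 ]
seg (0.58, -0.2, 0.9) n 10 |step| 0.0291 q [-0.77 -0.34  1.42  1.01  0.86 -1.11] err 0.0009 tilt/head [ 2.4 -4.3] maxdq [0.053 0.162 0.268 0.063 0.089 0.071]
  [0.0854,0.0157,-0.0075,-0.0233,7.00],[0.0854,0.0147,-0.0094,-0.0233,7.00],[0.0854,0.0134,-0.0111,-0.0233,7.00],[0.0854,0.0119,-0.0127,-0.0233,7.00],[0.0854,0.0103,-0.0140,-0.0233,7.00],[0.0854,0.0085,-0.0152,-0.0233,7.00],[0.0854,0.0066,-0.0161,-0.0233,7.00],[0.0854,0.0046,-0.0168,-0.0233,7.00],[0.0854,0.0025,-0.0172,-0.0233,7.00],[0.0854,0.0004,-0.0174,-0.0233,7.00]
```

```bash
python3 -m handwheel '[[[0.0854,0.016,-0.0075,-0.0233,7],[0.0854,0.0147,-0.0094,-0.0233,7],[0.0854,0.0134,-0.0111,-0.0233,7],[0.0854,0.012,-0.0127,-0.0233,7],[0.0854,0.0103,-0.014,-0.0233,7],[0.0854,0.0085,-0.0152,-0.0233,7],[0.0854,0.0066,-0.016,-0.0233,7],[0.0854,0.0046,-0.0168,-0.0233,7],[0.0854,0.0025,-0.0172,-0.0233,7],[0.0854,0.0004,-0.0174,-0.0233,7]]]' | head -3; python3 q.py; python3 - <<'E'
from plan import *
plan(get_state()['qpos'],[((.40,-.34,.65),9,63)])
E
```

```text
time: 27.88
eef_pos: [0.5885, -0.2049, 0.9101]
tcp_rot: [0.447, 0.567, 0.386, 0.574]
t 27.88 q [-0.765 -0.313  1.379  0.998  0.859 -1.138] p [ 0.5885 -0.2049  0.9101]
[[ 0.058  0.063  0.996]
 [ 0.95   0.302 -0.074]
 [-0.306  0.951 -0.043]]
seg (0.4, -0.34, 0.65) n 9 |step| 0.0387 q [-1.42 -0.55  2.01  1.5   1.35 -0.66] err 0.0004 tilt/head [ 2.5 -4.3] maxdq [0.075 0.051 0.092 0.088 0.065 0.063]
  [0.0854,-0.0066,-0.0333,-0.0185,7.00],[0.0854,-0.0106,-0.0323,-0.0185,7.00],[0.0854,-0.0145,-0.0308,-0.0185,7.00],[0.0854,-0.0181,-0.0288,-0.0185,7.00],[0.0854,-0.0215,-0.0263,-0.0185,7.00],[0.0854,-0.0245,-0.0235,-0.0185,7.00],[0.0854,-0.0272,-0.0204,-0.0185,7.00],[0.0854,-0.0295,-0.0169,-0.0185,7.00],[0.0854,-0.0313,-0.0132,-0.0185,7.00]
```

```bash
python3 -m handwheel '[[[0.0854,-0.0066,-0.0333,-0.0185,7],[0.0854,-0.0106,-0.0323,-0.0185,7],[0.0854,-0.0145,-0.0308,-0.0185,7],[0.0854,-0.018,-0.0288,-0.0185,7],[0.0854,-0.0215,-0.0263,-0.0185,7],[0.0854,-0.0245,-0.0235,-0.0185,7],[0.0854,-0.0272,-0.0204,-0.0185,7],[0.0854,-0.0295,-0.017,-0.0185,7],[0.0854,-0.0313,-0.0132,-0.0185,7]]]' | head -3; python3 - <<'E'
from plan import *
plan(get_state()['qpos'],[((.34,-.38,.4),8,56),((.34,-.38,.12),9,63)])
E
```

```text
time: 28.63
eef_pos: [0.3999, -0.3416, 0.6503]
tcp_rot: [0.678, 0.25, 0.629, 0.288]
seg (0.34, -0.38, 0.4) n 8 |step| 0.0325 q [-1.6  -0.37  2.34  1.55  1.51 -0.21] err 0.0001 tilt/head [ 2.5 -4.3] maxdq [0.024 0.048 0.055 0.014 0.02  0.065]
  [0.0854,-0.0261,-0.0185,-0.0057,7.00],[0.0854,-0.0282,-0.0152,-0.0057,7.00],[0.0854,-0.0298,-0.0116,-0.0057,7.00],[0.0854,-0.0310,-0.0079,-0.0057,7.00],[0.0854,-0.0318,-0.0041,-0.0057,7.00],[0.0854,-0.0320,-0.0002,-0.0057,7.00],[0.0854,-0.0318,0.0037,-0.0057,7.00],[0.0854,-0.0311,0.0076,-0.0057,7.00]
seg (0.34, -0.38, 0.12) n 9 |step| 0.0311 q [-1.6   0.32  2.39  1.6   1.51  0.15] err 0.0002 tilt/head [ 2.5 -4.3] maxdq [0.    0.098 0.028 0.006 0.002 0.047]
  [0.0854,-0.0305,0.0060,0.0013,7.00],[0.0854,-0.0295,0.0097,0.0013,7.00],[0.0854,-0.0281,0.0132,0.0013,7.00],[0.0854,-0.0263,0.0165,0.0013,7.00],[0.0854,-0.0241,0.0196,0.0013,7.00],[0.0854,-0.0215,0.0224,0.0013,7.00],[0.0854,-0.0187,0.0249,0.0013,7.00],[0.0854,-0.0155,0.0269,0.0013,7.00],[0.0854,-0.0121,0.0286,0.0013,7.00]
```

```bash
python3 -m handwheel '[[[0.0854,-0.0261,-0.0185,-0.0057,7],[0.0854,-0.0282,-0.0152,-0.0057,7],[0.0854,-0.0298,-0.0116,-0.0057,7],[0.0854,-0.031,-0.008,-0.0057,7],[0.0854,-0.0318,-0.004,-0.0057,7],[0.0854,-0.032,0,-0.0057,7],[0.0854,-0.0318,0.0037,-0.0057,7],[0.0854,-0.0311,0.0076,-0.0057,7]]]' | head -3; python3 -m handwheel '[[[0.06,-0.0305,0.006,0.0013,7],[0.05,-0.0295,0.0097,0.0013,7],[0.04,-0.0281,0.0132,0.0013,7],[0.04,-0.0263,0.0165,0.0013,7],[0.04,-0.0241,0.0196,0.0013,7],[0.04,-0.0215,0.0224,0.0013,7],[0.04,-0.0187,0.025,0.0013,7],[0.04,-0.0155,0.027,0.0013,7],[0.04,-0.0121,0.0286,0.0013,7],[0.04,0,0,0,0]]]';python3 - <<'E'
from plan import *
s=get_state();print(s['qpos'].round(3)); M=R.from_quat(s['tcp_rot']).as_matrix();print(M.round(3))
# spin so that tool y points straight down
print("spin to y-down",np.degrees(np.arctan2(-M[2,0]*-1*-1,-M[2,1])).round(2))
a=np.radians(np.linspace(-40,40,801)); k=np.argmin(np.cos(a)*M[2,1]-np.sin(a)*M[2,0]); print(np.degrees(a[k]))
for n in("top","scene"):
    im=viewer.read_camera(n); cv2.imwrite(f"pics/{n}5.png",im)
    c=cam(n)
    for t in ("mat_center","corner_fl","corner_fr","corner_bl","corner_br"):
        for uv,cf in pp(n,t)[:1]: print(n,t,round(cf,2),onz(c,*uv,.0023).round(4))
a=cv2.resize(cv2.imread("pics/top5.png")[130:290,220:450],(460,320));b=cv2.resize(cv2.imread("pics/scene5.png")[150:330,220:420],(340,306))
o=np.zeros((320,800,3),np.uint8);o[:,:460]=a;o[:306,460:]=b;cv2.imwrite("pics/v5.png",o)
E
```

```text
time: 29.3
eef_pos: [0.341, -0.381, 0.4]
tcp_rot: [0.716, -0.097, 0.69, -0.041]
time: 30.13
eef_pos: [0.3404, -0.3797, 0.1144]
tcp_rot: [0.559, -0.461, 0.563, -0.398]
contact_force: [0.9, 1.0, -0.1]
opening: 0.466
finger_force: 0.0
[-1.595  0.336  2.389  1.596  1.506  0.152]
[[-0.058 -0.067  0.996]
 [-0.963 -0.257 -0.074]
 [ 0.261 -0.964 -0.049]]
spin to y-down -15.17
15.200000000000003
top mat_center 0.77 [ 0.4295 -0.2551  0.0023]
top corner_fl 0.66 [ 0.3566 -0.1425  0.0023]
top corner_fr 0.6 [ 0.3281 -0.365   0.0023]
top corner_bl 0.67 [ 0.5022 -0.1412  0.0023]
top corner_br 0.91 [ 0.4909 -0.37    0.0023]
scene mat_center 0.61 [ 0.4266 -0.2516  0.0023]
```

View pics/v5.png

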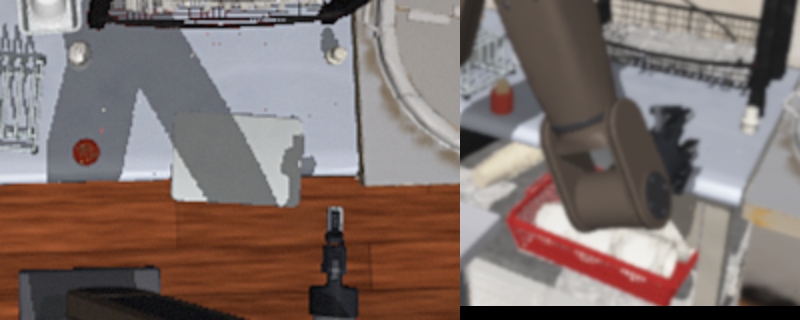

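The top crop shows the mat still flat with its near edge at row 205, past the table edge at row 180. The gripper is at (335,215), beside its right end. I'll go down in front of it.

```bash
python3 - <<'E'
from plan import *
q=plan(get_state()['qpos'],[((.30,-.36,.06),3,15.2),((.30,-.335,.003),3,0),((.312,-.29,.003),2,0),((.379,-.295,.003),4,0)])
E
```

```text
seg (0.3, -0.36, 0.06) n 3 |step| 0.0259 q [-1.72  0.49  2.4   1.49  1.55  0.23] err 0.0001 tilt/head [ 2.5 -4.2] maxdq [0.043 0.062 0.008 0.039 0.016 0.027]
  [0.0854,-0.0122,0.0187,-0.0131,5.07],[0.0854,-0.0105,0.0197,-0.0131,5.07],[0.0854,-0.0087,0.0205,-0.0131,5.07]
seg (0.3, -0.335, 0.003) n 3 |step| 0.0208 q [-1.73  0.67  2.38  1.48  1.53  0.07] err 0.0001 tilt/head [ 2.5 -4.2] maxdq [0.004 0.063 0.009 0.002 0.004 0.056]
  [0.0854,-0.0087,0.0189,0.0002,0.00],[0.0854,-0.0087,0.0189,0.0002,0.00],[0.0854,-0.0087,0.0189,0.0002,0.00]
seg (0.312, -0.29, 0.003) n 2 |step| 0.0233 q [-1.71  0.67  2.46  1.5   1.53 -0.01] err 0.0 tilt/head [ 2.5 -4.2] maxdq [0.01  0.002 0.04  0.012 0.004 0.039]
  [0.0854,-0.0229,-0.0006,0.0043,0.00],[0.0854,-0.0229,-0.0006,0.0043,0.00]
seg (0.379, -0.295, 0.003) n 4 |step| 0.0168 q [-1.47  0.67  2.41  1.75  1.52  0.04] err 0.0002 tilt/head [ 2.5 -4.2] maxdq [0.064 0.    0.015 0.063 0.005 0.014]
  [0.0854,0.0000,-0.0007,0.0168,0.00],[0.0854,0.0000,-0.0007,0.0168,0.00],[0.0854,0.0000,-0.0007,0.0168,0.00],[0.0854,0.0000,-0.0007,0.0168,0.00]
```

```bash
python3 -m handwheel '[[[0.04,-0.0122,0.0187,-0.0131,5.07],[0.04,-0.0105,0.0197,-0.0131,5.07],[0.04,-0.0087,0.0205,-0.0131,5.07],[0.04,-0.0087,0.0189,0,0],[0.04,-0.0087,0.0189,0,0],[0.04,-0.0087,0.0189,0,0],[0.04,-0.0229,-0.0006,0.0043,0],[0.04,-0.0229,-0.0006,0.0043,0],[0.04,0,0,0,0],[0.04,0,0,0,0]]]'; python3 q.py
```

```text
time: 31.57
eef_pos: [0.3116, -0.2882, 0.002]
tcp_rot: [-0.496, 0.526, -0.51, 0.467]
contact_force: [-0.3, -0.6, 0.7]
opening: 0.468
finger_force: 0.0
t 31.57 q [-1.713  0.677  2.462  1.502  1.527 -0.012] p [ 0.3116 -0.2882  0.002 ]
[[-0.073 -0.045  0.996]
 [-0.997 -0.011 -0.073]
 [ 0.014 -0.999 -0.044]]
```

```bash
python3 -m handwheel '[[[0.04,0,-0.001,0.0168,0],[0.04,0,-0.001,0.0168,0],[0.04,0,-0.001,0.0168,0],[0.04,0,-0.001,0.0168,0],[0.04,0,0,0,0]]]'; python3 -m handwheel '[[[0.01,0,0,0,0],[0.005,0,0,0,0],[0,0,0,0,0],[0,0,0,0,0],[0,0,0,0,0],[0,0,0,0,0]]]' 60
```

```text
time: 31.98
eef_pos: [0.3802, -0.2956, 0.0039]
tcp_rot: [-0.498, 0.523, -0.511, 0.466]
contact_force: [-0.2, -0.1, -0.0]
opening: 0.473
finger_force: 0.0
time: 32.48
eef_pos: [0.378, -0.2948, 0.0047]
tcp_rot: [-0.494, 0.525, -0.512, 0.467]
contact_force: [-2.3, -1.1, 6.5]
opening: 0.044
finger_force: 59.5
```

The grip holds (opening 3.8 mm, 60 N). Next I need a way to turn the tool down again by pushing against reach limits. I'll search for one in the fitted model.

```bash
cat > search.py <<'E'
from sim import *
import itertools,sys
from multiprocessing import Pool
lo6,hi6=lo.copy(),hi.copy(); lo6[5],hi6[5]=-20,20
def step(q,e,w=.65):
    p,M=fk(q,P); t=p+e
    g=lambda x:np.concatenate([fk(x,P)[0]-t,w*(fk(x,P)[1]*M.inv()).as_rotvec(),.01*(x-q)])
    return least_squares(g,np.clip(q,lo6+1e-6,hi6-1e-6),bounds=(lo6,hi6),xtol=1e-6,ftol=1e-6).x
def zz(q): return fk(q,P)[1].as_matrix()[2,2]
dirs=[np.array(v)/np.linalg.norm(v) for v in itertools.product((-1,0,1),repeat=3) if any(v)]
def ok(q):
    p=fk(q,P)[0]; return p[2]>.28 and np.hypot(p[0],p[1])>.3 and p[1]<.25 and p[0]>.1 and (p[0]<.6 or p[2]>.75) and p[1]>-.55
def trial(a):
    q0,n=a; best=(0,None,None)
    for d in dirs:
        q=q0
        for k in range(n):
            q=step(q,d*.041)
            if not ok(q): break
        g=zz(q0)-zz(q)
        if ok(q) and g>best[0]: best=(g,d,q)
    return q0,best
def reach(q0,targets):
    M=fk(q0,P)[1]; out=[]
    for t in targets:
        q=q0;p=fk(q0,P)[0];n=12;bad=False
        mid=np.array([.35,-.35,.5])
        for wp in (mid,np.array(t)):
            for k in range(1,n+1):
                tt=p+(wp-p)*k/n
                g=lambda x:np.concatenate([fk(x,P)[0]-tt,.65*(fk(x,P)[1]*M.inv()).as_rotvec(),.001*(x-q)])
                q=least_squares(g,np.clip(q,lo6+1e-6,hi6-1e-6),bounds=(lo6,hi6),xtol=1e-6,ftol=1e-6).x
            p=wp
        if np.linalg.norm(fk(q,P)[0]-t)<.004 and (fk(q,P)[1]*M.inv()).magnitude()<.02: out.append(q)
    return out
if __name__=="__main__":
    q0=get_state()['qpos']
    T=[(x,y,z) for x in (.3,.42,.54) for y in (-.45,-.3,-.15,0,.12) for z in (.35,.5,.7)]
    with Pool() as pool:
        Q=[q for r in pool.starmap(reach,[(q0,[t]) for t in T]) for q in r]
        print(len(Q),"reachable"); R_=pool.map(trial,[(q,10) for q in Q])
    R_.sort(key=lambda r:-r[1][0])
    for q,b in R_[:8]:
        if b[1] is not None: print(fk(q,P)[0].round(2),b[1].round(1),"pitch",tilt(q),"->",tilt(b[2]),fk(b[2],P)[0].round(2),"q",q.round(2),b[2].round(2))
    import pickle; pickle.dump(R_,open("s1.pkl","wb"))
E
nproc; time timeout 500 python3 search.py
```

```text
4
24 reachable
[0.54 0.12 0.7 ] [ 0.  0. -1.] pitch [ 2.2 -4.3] -> [11.4 -5.2] [0.49 0.12 0.4 ] q [ 0.13 -0.62  1.96 -0.67  0.33  3.77] [ 0.16 -0.72  2.48 -1.53  0.25  4.7 ]
[ 0.54 -0.15  0.5 ] [-0.6  0.6 -0.6] pitch [ 2.2 -4.3] -> [ 9.9 -2. ] [0.49 0.04 0.45] q [-0.74 -0.64  2.32  1.66  0.67  1.42] [-0.21 -0.9   2.48  0.82  0.24  2.3 ]
[0.42 0.12 0.7 ] [ 0.  0. -1.] pitch [ 2.2 -4.3] -> [ 9.7 -5.6] [0.46 0.15 0.41] q [ 0.21 -0.89  2.09 -0.62  0.5   3.7 ] [ 0.32 -0.74  2.48 -1.53  0.41  4.73]
[ 0.3 -0.3  0.5] [ 0.   0.7 -0.7] pitch [ 2.2 -4.3] -> [9.3 3.2] [ 0.38 -0.23  0.41] q [-1.75 -0.75  2.38  1.53  1.67  1.49] [-1.44 -0.75  2.48  1.42  1.47  1.42]
[ 0.42 -0.3   0.5 ] [-0.6  0.6 -0.6] pitch [ 2.2 -4.3] -> [8.2 2. ] [ 0.23 -0.25  0.44] q [-1.33 -0.6   2.31  1.57  1.26  1.43] [-2.04 -0.83  2.48  1.37  2.05  1.4 ]
[ 0.42 -0.15  0.7 ] [-0.7  0.7  0. ] pitch [ 2.2 -4.3] -> [ 7.4 -0.7] [0.39 0.02 0.83] q [-1.14 -0.9   2.09  1.33  1.12  2.  ] [-0.56 -0.9   1.78  0.68  0.97  2.62]
[ 0.54 -0.3   0.5 ] [-0.6  0.6 -0.6] pitch [ 2.2 -4.3] -> [7.2 0.5] [ 0.45 -0.21  0.4 ] q [-1.02 -0.38  2.16  1.68  0.95  1.32] [-1.16 -0.66  2.48  1.54  1.15  1.35]
[ 0.54 -0.    0.7 ] [-1.  0.  0.] pitch [ 2.2 -4.3] -> [ 6.5 -7.6] [0.37 0.08 0.81] q [-0.29 -0.7   2.    0.62  0.37  2.53] [ 0.06 -0.9   1.84 -0.28  0.77  3.34]
real	0m10.094s
user	0m35.604s
sys	0m0.110s
```

```bash
cat > beam.py <<'E'
from search import *
import pickle,time
def expand(a):
    q0,hist=a; out=[]
    for i,d in enumerate(dirs):
        q=q0; good=True
        for k in range(5):
            q=step(q,d*.041)
            if not ok(q): good=False;break
        if good: out.append((q,hist+[i]))
    return out
if __name__=="__main__":
    q0=get_state()['qpos']
    S=reach(q0,[(.36,-.33,.45),(.42,-.3,.5),(.54,-.15,.5)])
    B=[(q,[("start",fk(q,P)[0].round(2).tolist())]) for q in S]; t0=time.time(); res=[]
    with Pool() as pool:
        for dep in range(22):
            C=[c for r in pool.map(expand,B,chunksize=2) for c in r]
            C.sort(key=lambda c:zz(c[0])); seen={};B=[]
            for c in C:
                p=fk(c[0],P)[0]; z=fk(c[0],P)[1].as_matrix()[:,2]
                key=tuple((p/.12).round().astype(int))+tuple((c[0][[0,3]]/.5).round().astype(int))
                if seen.get(key,0)<1: seen[key]=seen.get(key,0)+1; B.append(c)
                if len(B)>=90: break
            b=B[0]; print(dep,round(time.time()-t0),tilt(b[0]),fk(b[0],P)[0].round(2),b[0].round(2),flush=True)
            pickle.dump(B[:10],open("beam.pkl","wb"))
            if zz(b[0])<-.997 or time.time()-t0>480: break
    print(B[0][1][0],[dirs[i].round(1).tolist() for i in B[0][1][1:]])
E
timeout 560 python3 beam.py
```

```text
0 2 [ 4.9 -3.9] [ 0.5  -0.05  0.46] [-0.53 -0.85  2.48  1.49  0.46  1.6 ]
1 10 [ 9.9 -2. ] [0.49 0.04 0.45] [-0.21 -0.9   2.48  0.82  0.24  2.3 ]
2 27 [16.7  1.3] [0.47 0.13 0.4 ] [ 0.12 -0.84  2.48 -0.39  0.24  3.55]
3 44 [22.5 -0.8] [0.5  0.17 0.29] [ 0.26 -0.51  2.48 -1.53  0.26  4.77]
4 61 [27.4  1.4] [0.53 0.05 0.29] [-0.18 -0.58  2.48  0.87  0.24  2.2 ]
5 79 [ 34.2 -12.6] [ 0.57 -0.03  0.29] [-0.22 -0.4   2.33  0.    0.24  3.05]
6 95 [37.5  2.4] [ 0.41 -0.13  0.33] [-0.98 -0.88  2.48  0.85  1.12  1.92]
7 110 [43.2 -7.2] [0.42 0.03 0.32] [-0.2  -0.9   2.48  0.08  0.75  2.96]
8 124 [48.8 -9.8] [0.39 0.07 0.3 ] [-0.02 -0.88  2.48 -0.14  0.83  3.25]
9 138 [ 54.  -12.2] [ 0.39 -0.03  0.29] [-0.41 -0.9   2.48  0.14  0.95  2.77]
10 152 [ 58.9 -15.2] [ 0.37 -0.02  0.28] [-0.38 -0.9   2.47  0.07  1.03  2.84]
11 166 [ 62.8 -17.6] [ 0.32 -0.02  0.49] [-0.4  -0.9   2.08  0.04  1.49  2.84]
12 180 [67.5 10.1] [ 0.31 -0.05  0.45] [-0.78 -0.9   2.15  0.32  1.65  2.38]
13 193 [71.7 13.5] [0.32 0.06 0.35] [-0.28 -0.9   2.31  0.16  1.45  2.81]
14 206 [76.5 -9.1] [ 0.3  -0.03  0.31] [-0.5  -0.9   
[... 314 characters left out ...]
7  0.05  1.46  2.61]
19 265 [ 77.4 -22.5] [ 0.29 -0.28  0.31] [-1.1  -0.55  2.2   0.15  1.33  2.11]
20 276 [ 77.4 -22.5] [ 0.15 -0.28  0.45] [-1.59 -0.76  2.05  0.21  1.76  1.7 ]
21 286 [ 77.4 -22.5] [ 0.12 -0.33  0.28] [-1.67 -0.64  2.3   0.21  1.42  1.54]
('start', [0.54, -0.15, 0.5]) [[-0.6, 0.6, -0.6], [-0.6, 0.6, -0.6], [0.0, 0.7, -0.7], [0.0, 0.0, -1.0], [-0.7, -0.7, 0.0], [-0.6, -0.6, -0.6], [-0.7, 0.0, -0.7], [-0.7, 0.0, -0.7], [-0.7, 0.0, -0.7], [-0.6, -0.6, -0.6], [-1.0, 0.0, 0.0], [-0.6, -0.6, 0.6], [-0.6, 0.6, -0.6], [-0.7, 0.7, 0.0], [-0.6, -0.6, 0.6], [-0.7, 0.0, -0.7], [0.6, 0.6, 0.6], [0.0, -1.0, 0.0], [-0.6, 0.6, -0.6], [0.6, -0.6, 0.6], [-0.7, 0.0, -0.7], [-0.7, -0.7, 0.0]]
```

```bash
sed -i 's/^def ok(q):/def ok(q):\n    p=fk(q,P)[0]; return np.hypot(p[0],p[1])>.27 and -.4<p[1]<.09 and .1<p[0]<.58 and p[2]>(.35 if p[0]>.33 and p[1]>-.1 else .3)\ndef ok_old(q):/' search.py; sed -i 's/S=reach.*/S=reach(q0,[(.5,-.12,.5),(.48,-.2,.55),(.54,-.15,.55)])/;s/range(5)/range(4)/;s/>=90/>=70/' beam.py; timeout 560 python3 beam.py
```

```text
0 1 [ 5.  -3.1] [ 0.45 -0.16  0.46] [-1.04 -0.87  2.48  1.49  0.98  1.57]
1 6 [ 8.4 -3.6] [ 0.49 -0.06  0.45] [-0.6  -0.9   2.48  1.31  0.55  1.78]
2 16 [13.7  0.7] [0.47 0.09 0.43] [-0.06 -0.9   2.48  0.3   0.24  2.83]
3 26 [18.8  2.9] [0.52 0.07 0.36] [-0.17 -0.7   2.48  1.03  0.24  2.06]
4 35 [21.6 -0.6] [0.48 0.03 0.4 ] [-0.29 -0.9   2.48  0.63  0.46  2.45]
5 44 [26.1 -1.3] [0.47 0.05 0.38] [-0.21 -0.9   2.48  0.37  0.48  2.72]
6 54 [30.6 -2.5] [0.45 0.08 0.36] [-0.07 -0.9   2.48  0.04  0.52  3.07]
7 63 [33.9  3.2] [0.45 0.06 0.35] [-0.23 -0.9   2.48  0.4   0.64  2.66]
8 72 [37.2  6.9] [ 0.38 -0.15  0.33] [-1.18 -0.88  2.48  0.91  1.34  1.78]
9 81 [41.  10.8] [ 0.37 -0.13  0.33] [-1.17 -0.9   2.48  0.85  1.4   1.81]
10 90 [44.6 15.2] [ 0.36 -0.11  0.31] [-1.13 -0.9   2.48  0.79  1.44  1.84]
11 99 [46.7 -7.5] [ 0.4  -0.06  0.48] [-0.6  -0.9   2.18  0.34  1.18  2.58]
12 109 [50.9 -6.8] [ 0.36 -0.09  0.52] [-0.81 -0.9   2.09  0.42  1.41  2.44]
13 118 [54.7 -3.8] [ 0.32 -0.05  0.6 ] [-0.79 -0.9   1.91  0.39  1.64  2.51]
14 127 [58.9 -2. ] [ 0.32 -0.08  0.53] [-0.9  -0.9   2.02  0.41 
[... 291 characters left out ...]
   2.13  0.16  1.72  2.55]
19 171 [79.8 11. ] [ 0.27 -0.07  0.37] [-0.78 -0.9   2.27  0.15  1.67  2.41]
20 179 [ 82.2 -16.4] [0.27 0.05 0.35] [-0.17 -0.9   2.29 -0.02  1.61  3.03]
21 187 [ 82.4 -17.1] [ 0.27 -0.11  0.35] [-0.79 -0.83  2.27  0.06  1.59  2.42]
('start', [0.5, -0.12, 0.5]) [[-0.6, 0.6, -0.6], [-0.6, 0.6, -0.6], [-0.6, 0.6, -0.6], [-0.6, -0.6, -0.6], [-0.7, 0.0, -0.7], [-0.7, 0.0, -0.7], [-0.7, 0.0, -0.7], [-0.6, -0.6, 0.6], [-1.0, 0.0, 0.0], [-1.0, 0.0, 0.0], [-0.6, -0.6, -0.6], [-1.0, 0.0, 0.0], [-1.0, 0.0, 0.0], [-0.6, 0.6, -0.6], [-1.0, 0.0, 0.0], [-1.0, 0.0, 0.0], [-0.6, -0.6, -0.6], [-0.7, 0.0, -0.7], [-1.0, 0.0, 0.0], [-0.6, 0.6, -0.6], [-0.7, 0.7, 0.0], [0.0, -1.0, 0.0]]
```

```bash
python3 - <<'E'
from plan import *
q=plan(get_state()['qpos'],[((.374,-.31,.16),6,0),((.38,-.33,.45),8,-56),((.5,-.12,.5),12,-85),((.5,-.12,.5),6,-39)],show=False)
plan(get_state()['qpos'],[((.374,-.31,.16),6,0)])
E
```

```text
seg (0.374, -0.31, 0.16) n 6 |step| 0.026 q [-1.47  0.18  2.48  1.7   1.46  0.46] err 0.0232 tilt/head [ 1.9 -3.6] maxdq [0.003 0.095 0.031 0.009 0.011 0.076]
seg (0.38, -0.33, 0.45) n 8 |step| 0.0373 q [-1.47 -0.5   2.34  1.58  1.41  0.31] err 0.0085 tilt/head [ 1.9 -3.3] maxdq [0.004 0.111 0.043 0.016 0.013 0.036]
seg (0.5, -0.12, 0.5) n 12 |step| 0.021 q [-0.78 -0.8   2.41  1.56  0.72 -0.92] err 0.0007 tilt/head [ 1.9 -3.3] maxdq [0.077 0.046 0.02  0.006 0.077 0.114]
seg (0.5, -0.12, 0.5) n 6 |step| 0.0001 q [-0.78 -0.8   2.41  1.56  0.72 -1.6 ] err 0.0003 tilt/head [ 1.9 -3.3] maxdq [0.    0.    0.    0.    0.    0.113]
seg (0.374, -0.31, 0.16) n 6 |step| 0.026 q [-1.47  0.18  2.48  1.7   1.46  0.46] err 0.0232 tilt/head [ 1.9 -3.6] maxdq [0.003 0.095 0.031 0.009 0.011 0.076]
  [0.0854,0.0030,-0.0258,-0.0015,0.00],[0.0854,0.0030,-0.0258,-0.0015,0.00],[0.0854,0.0030,-0.0258,-0.0015,0.00],[0.0854,0.0030,-0.0258,-0.0015,0.00],[0.0854,0.0030,-0.0258,-0.0015,0.00],[0.0854,0.0030,-0.0258,-0.0015,0.00]
```

```bash
python3 -m handwheel '[[[0,0,-0.01,0,0],[0,0.003,-0.02,0,0],[0,0.012,-0.028,0.002,0],[0,0.018,-0.03,0.002,0],[0,0.018,-0.03,0.002,0],[0,0.014,-0.03,0.002,0],[0,0,0,0,0]]]' 80; python3 - <<'E'
from plan import *
s=get_state();print(s['qpos'].round(3),tilt(s['qpos']))
q=plan(s['qpos'],[((.39,-.36,.45),9,-63),((.5,-.12,.5),12,-85)])
E
```

```text
time: 33.07
eef_pos: [0.3884, -0.3631, 0.1569]
tcp_rot: [-0.498, 0.523, -0.515, 0.462]
contact_force: [0.5, -1.5, -1.2]
opening: 0.043
finger_force: 79.5
[-1.459  0.203  2.417  1.715  1.438  0.487] [ 2.5 -4.5]
seg (0.39, -0.36, 0.45) n 9 |step| 0.0325 q [-1.45 -0.44  2.3   1.58  1.37  0.16] err 0.0002 tilt/head [ 2.5 -4.5] maxdq [0.001 0.101 0.036 0.016 0.013 0.048]
  [0.0854,0.0006,-0.0325,-0.0013,-7.00],[0.0854,0.0046,-0.0322,-0.0013,-7.00],[0.0854,0.0085,-0.0314,-0.0013,-7.00],[0.0854,0.0122,-0.0301,-0.0013,-7.00],[0.0854,0.0158,-0.0284,-0.0013,-7.00],[0.0854,0.0192,-0.0263,-0.0013,-7.00],[0.0854,0.0222,-0.0237,-0.0013,-7.00],[0.0854,0.0250,-0.0209,-0.0013,-7.00],[0.0854,0.0273,-0.0177,-0.0013,-7.00]
seg (0.5, -0.12, 0.5) n 12 |step| 0.0224 q [-0.76 -0.81  2.41  1.53  0.68 -1.03] err 0.0007 tilt/head [ 2.5 -4.5] maxdq [0.081 0.05  0.024 0.01  0.081 0.108]
  [0.0854,-0.0048,-0.0206,0.0074,-7.08],[0.0854,-0.0022,-0.0210,0.0074,-7.08],[0.0854,0.0004,-0.0211,0.0074,-7.08],[0.0854,0.0030,-0.0209,0.0074,-7.08],[0.0854,0.0056,-0.0204,0.0074,-7.08],[0.0854,0.0081,-0.0196,0.0074,-7.08],[0.0854,0.0104,-0.0184,0.0074,-7.08],[0.0854,0.0126,-0.0170,0.0074,-7.08],[0.0854,0.0146,-0.0153,0.0074,-7.08],[0.0854,0.0164,-0.0134,0.0074,-7.08],[0.0854,0.0179,-0.0113,0.0074,-7.08],[0.0854,0.0192,-0.0090,0.0074,-7.08]
```

```bash
python3 -m handwheel '[[[0,0.0006,-0.0325,-0.0013,-7],[0,0.0046,-0.0322,-0.0013,-7],[0,0.0085,-0.0314,-0.0013,-7],[0,0.0122,-0.03,-0.0013,-7],[0,0.0158,-0.0284,-0.0013,-7],[0,0.0192,-0.0263,-0.0013,-7],[0,0.0222,-0.0237,-0.0013,-7],[0,0.025,-0.021,-0.0013,-7],[0,0.0273,-0.0177,-0.0013,-7]]]'|head -2;  python3 -m handwheel '[[[0,-0.0048,-0.0206,0.0074,-7.08],[0,-0.0022,-0.021,0.0074,-7.08],[0,0.0004,-0.0211,0.0074,-7.08],[0,0.003,-0.021,0.0074,-7.08],[0,0.0056,-0.0204,0.0074,-7.08],[0,0.008,-0.0196,0.0074,-7.08],[0,0.0104,-0.0184,0.0074,-7.08],[0,0.0126,-0.017,0.0074,-7.08],[0,0.0146,-0.0153,0.0074,-7.08],[0,0.0164,-0.0134,0.0074,-7.08],[0,0.018,-0.0113,0.0074,-7.08],[0,0.0192,-0.009,0.0074,-7.08]]]'
cat > g.py <<'E'
# from the present joints: search pushing directions (world) for the next blocks of rows, real j6 limits
import search; from search import *
import sys,pickle,time
search.lo6[5],search.hi6[5]=-2.84,2.84
def okk(q):
    p=fk(q,P)[0]; return np.hypot(p[0],p[1])>.27 and -.4<p[1]<.1 and .1<p[0]<.58 and p[2]>(.37 if p[0]>.33 and p[1]>-.1 else .32)
def ex(a):
    q0,h=a; out=[]
    for i,d in enumerate(dirs):
        q=q0
        for k in range(4):
            q=step(q,d*.041)
            if not okk(q): break
        else: out.append((q,h+[i]))
    return out
if __name__=="__main__":
    depth,beam=int(sys.argv[1]),int(sys.argv[2]); s=get_state(); B=[(s['qpos'],[])]; print(s['qpos'].round(2),tilt(s['qpos']))
    with Pool() as pool:
        for dep in range(depth):
            C=[c for r in pool.map(ex,B) for c in r]; C.sort(key=lambda c:zz(c[0])); seen=set();B=[]
            for c in C:
                key=tuple((fk(c[0],P)[0]/.12).round().astype(int))+tuple((c[0][[0,3]]/.5).round().astype(int))
                if key not in seen: seen.add(key);B.append(c)
                if len(B)>=beam: break
            if zz(B[0][0])<-.9985: break
    q=s['qpos']
    for i in B[0][1]:
        out=[]
        M=fk(q,P)[1]; v=M.inv().apply(dirs[i]*.041)
        for k in range(4): q=step(q,dirs[i]*.041)
        print(dirs[i].round(1),"tool shift %.4f %.4f %.4f"%tuple(v),"->",tilt(q),fk(q,P)[0].round(2),q.round(2))
E
python3 g.py 14 30
```

```text
time: 33.82
eef_pos: [0.3891, -0.3586, 0.4425]
time: 34.82
eef_pos: [0.499, -0.1187, 0.4938]
tcp_rot: [0.643, 0.333, 0.586, 0.363]
contact_force: [0.3, -0.8, -3.0]
opening: 0.039
finger_force: 79.6
[-0.76 -0.81  2.41  1.53  0.68 -1.02] [ 2.9 -4.4]
[-0.6  0.6 -0.6] tool shift 0.0060 -0.0325 -0.0242 -> [ 5.4 -4. ] [ 0.49 -0.04  0.47] [-0.52 -0.9   2.48  1.38  0.46 -0.86]
[-0.6  0.6 -0.6] tool shift 0.0056 -0.0335 -0.0230 -> [ 9.  -2.7] [0.49 0.03 0.45] [-0.24 -0.9   2.48  0.9   0.24 -0.38]
[ 0.   0.7 -0.7] tool shift 0.0100 -0.0396 0.0032 -> [14.1  1.9] [0.49 0.08 0.42] [-0.11 -0.86  2.48  0.61  0.24 -0.08]
[-0.6 -0.6 -0.6] tool shift -0.0347 -0.0125 -0.0179 -> [17.9  1.6] [ 0.48 -0.    0.41] [-0.45 -0.9   2.48  0.97  0.56 -0.5 ]
[-0.7  0.  -0.7] tool shift -0.0185 -0.0314 -0.0187 -> [22.3  1.9] [ 0.48 -0.01  0.4 ] [-0.48 -0.9   2.48  0.88  0.62 -0.43]
[-0.7  0.  -0.7] tool shift -0.0192 -0.0326 -0.0158 -> [26.8  2.4] [ 0.47 -0.01  0.38] [-0.52 -0.9   2.48  0.82  0.71 -0.4 ]
[-0.7  0.   0.7] tool shift 0.0078 0.0102 -0.0389 -> [28.6  3.1] [ 0.45 -0.03  0.5 ] [-0.61 -0.9   2.25  0.72  0
[... 153 characters left out ...]
l shift 0.0186 -0.0289 -0.0224 -> [34.8  6.3] [0.42 0.03 0.56] [-0.45 -0.9   2.1   0.51  1.12  0.01]
[-1.  0.  0.] tool shift -0.0093 -0.0218 -0.0335 -> [38.7  6.7] [0.39 0.03 0.61] [-0.49 -0.9   1.98  0.48  1.3   0.06]
[-1.  0.  0.] tool shift -0.0104 -0.0237 -0.0318 -> [42.8  6.7] [0.34 0.05 0.67] [-0.52 -0.9   1.83  0.45  1.5   0.1 ]
[-1.  0.  0.] tool shift -0.0117 -0.0256 -0.0299 -> [46.6  5.5] [0.27 0.08 0.73] [-0.38 -0.9   1.67  0.32  1.66  0.25]
[-0.6 -0.6 -0.6] tool shift -0.0371 -0.0175 -0.0006 -> [50.9  3.8] [0.29 0.03 0.7 ] [-0.72 -0.9   1.72  0.47  1.78  0.01]
[-0.7  0.  -0.7] tool shift -0.0201 -0.0355 0.0042 -> [55.3  2.2] [0.28 0.06 0.65] [-0.33 -0.9   1.8   0.21  1.66  0.26]
```

```bash
python3 -m handwheel '[[[0,0.006,-0.0325,-0.0242,0],[0,0.006,-0.0325,-0.0242,0],[0,0.006,-0.0325,-0.0242,0],[0,0.006,-0.0325,-0.0242,0],[0,0.0056,-0.0335,-0.023,0],[0,0.0056,-0.0335,-0.023,0],[0,0.0056,-0.0335,-0.023,0],[0,0.0056,-0.0335,-0.023,0],[0,0.01,-0.0396,0.0032,0],[0,0.01,-0.0396,0.0032,0],[0,0.01,-0.0396,0.0032,0],[0,0.01,-0.0396,0.0032,0]]]'; python3 g.py 12 30
```

```text
time: 35.82
eef_pos: [0.4844, 0.0917, 0.4132]
tcp_rot: [0.685, 0.398, 0.541, 0.282]
contact_force: [0.2, 0.1, -2.0]
opening: 0.04
finger_force: 82.4
[-0.08 -0.86  2.48  0.57  0.24 -0.02] [14.8  2.6]
[-0.6 -0.6 -0.6] tool shift -0.0347 -0.0126 -0.0179 -> [18.7  2.3] [0.48 0.01 0.41] [-0.41 -0.9   2.48  0.92  0.55 -0.44]
[-0.7  0.  -0.7] tool shift -0.0186 -0.0317 -0.0182 -> [23.1  2.4] [0.48 0.01 0.39] [-0.41 -0.9   2.48  0.81  0.59 -0.34]
[-0.7  0.  -0.7] tool shift -0.0193 -0.0328 -0.0153 -> [27.7  2.5] [0.47 0.01 0.37] [-0.41 -0.9   2.48  0.7   0.64 -0.25]
[-0.7  0.   0.7] tool shift 0.0076 0.0097 -0.0391 -> [29.6  2.6] [0.46 0.01 0.5 ] [-0.42 -0.9   2.25  0.54  0.86 -0.05]
[-1.  0.  0.] tool shift -0.0092 -0.0181 -0.0356 -> [33.1  2.8] [0.44 0.02 0.53] [-0.42 -0.9   2.17  0.47  0.99  0.03]
[-1.  0.  0.] tool shift -0.0103 -0.0199 -0.0343 -> [37.   2.7] [0.41 0.03 0.57] [-0.41 -0.9   2.07  0.4   1.13  0.1 ]
[-1.  0.  0.] tool shift -0.0116 -0.0218 -0.0327 -> [41.  2.] [0.37 0.05 0.62] [-0.35 -0.9   1.94  0.3   1.29  0.21]
[-1.  0.  0.] tool shift -0.0130 -0.0236 -0.0309 -> [44.6  0.2] [0.3  0.09 0.68] [-0.1  -0.9   1.81  0.07  1.45  0.45]
[-0.7 -0.7  0. ] tool shift -0.0353 -0.0028 -0.0207 -> [48.2 -1.9] [0.28 0.01 0.73] [-0.87 -0.9   1.65  0.54  1.81 -0.04]
[-0.7  0.  -0.7] tool shift -0.0208 -0.0353 0.0023 -> [52.4 -4.1] [0.28 0.05 0.68] [-0.37 -0.9   1.75  0.18  1.66  0.26]
[-0.6 -0.6 -0.6] tool shift -0.0371 -0.0165 0.0054 -> [56.5 -5.5] [ 0.29 -0.03  0.65] [-0.83 -0.9   1.8   0.39  1.77 -0.11]
[-0.7  0.  -0.7] tool shift -0.0203 -0.0347 0.0082 -> [61.  -4.8] [ 0.29 -0.05  0.6 ] [-0.85 -0.9   1.89  0.35  1.76 -0.16]
```

Model and arm agree well, so I'll continue.

```bash
python3 -m handwheel '[[[0,-0.0347,-0.0126,-0.0179,0],[0,-0.0347,-0.0126,-0.0179,0],[0,-0.0347,-0.0126,-0.0179,0],[0,-0.0347,-0.0126,-0.0179,0],[0,-0.0186,-0.0317,-0.0182,0],[0,-0.0186,-0.0317,-0.0182,0],[0,-0.0186,-0.0317,-0.0182,0],[0,-0.0186,-0.0317,-0.0182,0],[0,-0.0193,-0.0328,-0.0153,0],[0,-0.0193,-0.0328,-0.0153,0],[0,-0.0193,-0.0328,-0.0153,0],[0,-0.0193,-0.0328,-0.0153,0]]]'; python3 g.py 14 40
```

```text
time: 36.82
eef_pos: [0.4672, 0.0082, 0.3669]
tcp_rot: [0.743, 0.432, 0.454, 0.236]
contact_force: [-0.2, -0.4, -1.3]
opening: 0.041
finger_force: 82.3
[-0.43 -0.89  2.48  0.72  0.66 -0.28] [28.4  2.7]
[-0.7  0.   0.7] tool shift 0.0074 0.0092 -0.0393 -> [30.4  3. ] [0.45 0.01 0.49] [-0.46 -0.9   2.26  0.57  0.89 -0.09]
[-1.  0.  0.] tool shift -0.0093 -0.0186 -0.0353 -> [33.9  3.5] [0.44 0.   0.52] [-0.5  -0.9   2.18  0.54  1.03 -0.07]
[-1.  0.  0.] tool shift -0.0102 -0.0206 -0.0340 -> [37.7  4.5] [ 0.41 -0.01  0.56] [-0.61 -0.9   2.08  0.56  1.23 -0.09]
[-1.  0.  0.] tool shift -0.0111 -0.0226 -0.0323 -> [41.5  6.2] [ 0.37 -0.04  0.61] [-0.87 -0.9   1.97  0.67  1.53 -0.21]
[-0.6  0.6 -0.6] tool shift 0.0036 -0.0408 -0.0000 -> [45.1  7.2] [0.38 0.05 0.56] [-0.39 -0.9   2.04  0.37  1.3   0.13]
[-1.  0.  0.] tool shift -0.0124 -0.0265 -0.0287 -> [49.3  6.7] [0.34 0.07 0.61] [-0.31 -0.9   1.92  0.27  1.46  0.25]
[-0.6 -0.6 -0.6] tool shift -0.0372 -0.0172 0.0008 -> [52.9  7.4] [ 0.34 -0.02  0.56] [-0.75 -0.9   2.    0.49  1.59 -0.14]
[-0.7  0.  -0.7] tool shift -0.0203 -0.0351 0.0058 -> [56.5 10.7] [ 0.34 -0.06  0.48] [-0.88 -0.9   2.12  0.5   1.6  -0.3 ]
[-0.7  0.7  0. ] tool shift 0.0148 -0.0360 -0.0128 -> [60.1 13.3] [0.33 0.03 0.52] [-0.48 -0.9   2.04  0.33  1.59  0.06]
[-1.  0.  0.] tool shift -0.0151 -0.0325 -0.0199 -> [64.4 15.1] [0.29 0.04 0.57] [-0.52 -0.9   1.92  0.32  1.78  0.06]
[-0.7  0.  -0.7] tool shift -0.0195 -0.0332 0.0141 -> [68.8 17.1] [0.29 0.05 0.51] [-0.4  -0.9   2.04  0.24  1.71  0.13]
[-0.7  0.  -0.7] tool shift -0.0189 -0.0322 0.0170 -> [73. 19.] [0.29 0.07 0.42] [-0.26 -0.9   2.18  0.16  1.62  0.23]
[-0.7  0.  -0.7] tool shift -0.0181 -0.0311 0.0197 -> [76.8 20. ] [0.29 0.1  0.32] [-0.1  -0.9   2.35  0.1   1.49  0.36]
[-0.7 -0.7  0. ] tool shift -0.0381 -0.0124 -0.0085 -> [80.3 25.8] [ 0.28 -0.01  0.33] [-0.53 -0.9   2.32  0.14  1.63 -0.06]
```

```bash
python3 - <<'E'
from plan import *
plan(get_state()['qpos'],[((.45,0.0,.49),6,-42)])
E
```

```text
seg (0.45, 0.0, 0.49) n 6 |step| 0.0207 q [-0.48 -0.9   2.27  0.61  0.86 -0.87] err 0.009 tilt/head [28.6  2.7] maxdq [0.011 0.007 0.036 0.026 0.036 0.106]
  [0.0854,0.0079,0.0147,-0.0124,-7.00],[0.0854,0.0060,0.0155,-0.0124,-7.00],[0.0854,0.0041,0.0161,-0.0124,-7.00],[0.0854,0.0021,0.0165,-0.0124,-7.00],[0.0854,0.0001,0.0167,-0.0124,-7.00],[0.0854,-0.0020,0.0165,-0.0124,-7.00]
```

```bash
python3 -m handwheel '[[[0,0.008,0.0147,-0.0124,-7],[0,0.006,0.0155,-0.0124,-7],[0,0.004,0.016,-0.0124,-7],[0,0.002,0.0165,-0.0124,-7],[0,0,0.0167,-0.0124,-7],[0,-0.002,0.0165,-0.0124,-7]]]'|head -2; python3 g.py 13 40
```

```text
time: 37.32
eef_pos: [0.4602, -0.0003, 0.4891]
[-0.48 -0.89  2.27  0.62  0.86 -0.88] [28.7  2.8]
[-1.  0.  0.] tool shift 0.0054 -0.0190 -0.0359 -> [32.   3.6] [ 0.44 -0.01  0.52] [-0.56 -0.9   2.2   0.62  1.02 -0.88]
[-1.  0.  0.] tool shift 0.0061 -0.0210 -0.0347 -> [35.6  5.1] [ 0.41 -0.04  0.55] [-0.74 -0.9   2.11  0.68  1.26 -0.96]
[-1.  0.  0.] tool shift 0.0072 -0.0230 -0.0332 -> [38.8  7.8] [ 0.36 -0.09  0.6 ] [-1.14 -0.9   2.01  0.84  1.65 -1.15]
[-0.7  0.7  0. ] tool shift 0.0343 -0.0115 -0.0193 -> [42.2 10.9] [ 0.34 -0.03  0.65] [-1.   -0.9   1.88  0.77  1.71 -0.98]
[-0.6  0.6 -0.6] tool shift 0.0302 -0.0276 0.0020 -> [45.9 12.6] [0.36 0.05 0.61] [-0.49 -0.9   1.94  0.47  1.48 -0.67]
[-0.7  0.  -0.7] tool shift 0.0090 -0.0400 0.0011 -> [50.1 13.3] [0.36 0.07 0.54] [-0.36 -0.9   2.05  0.37  1.4  -0.6 ]
[-1.  0.  0.] tool shift 0.0112 -0.0300 -0.0256 -> [54.4 13.2] [0.32 0.1  0.59] [-0.23 -0.9   1.93  0.26  1.54 -0.45]
[-0.6 -0.6 -0.6] tool shift -0.0154 -0.0379 0.0027 -> [58.2 14.2] [0.33 0.01 0.54] [-0.63 -0.9   2.01  0.42  1.65 -0.81]
[-0.7  0.  -0.7] tool shift 0.0088 -0.0388 0.0098 -> [62.1 17.6] [ 0.33 -0.01  0.47] [-0.66 -0.9   2.13  0.4   1.61 -0.89]
[-1.  0.  0.] tool shift 0.0121 -0.0346 -0.0183 -> [65.6 23.7] [ 0.28 -0.05  0.51] [-0.95 -0.9   2.05  0.44  1.87 -1.1 ]
[-0.7  0.7  0. ] tool shift 0.0366 -0.0174 -0.0062 -> [68.7 29.3] [0.27 0.05 0.55] [-0.55 -0.9   1.95  0.34  1.88 -0.73]
[-0.7  0.  -0.7] tool shift 0.0074 -0.0362 0.0178 -> [72.5 35.9] [0.28 0.05 0.48] [-0.47 -0.9   2.08  0.28  1.81 -0.71]
[-0.7  0.  -0.7] tool shift 0.0070 -0.0348 0.0206 -> [75.8 45.3] [0.28 0.05 0.39] [-0.41 -0.9   2.23  0.23  1.72 -0.7 ]
```

```bash
python3 -m handwheel '[[[0,0.006,-0.019,-0.0355,0],[0,0.006,-0.019,-0.0355,0],[0,0.007,-0.02,-0.035,0],[0,0.007,-0.02,-0.035,0],[0,0.008,-0.021,-0.0345,0],[0,0.008,-0.021,-0.0345,0],[0,0.01,-0.022,-0.033,0],[0,0.01,-0.022,-0.033,0]]]'|head -2; python3 g.py 12 40
```

```text
time: 37.98
eef_pos: [0.4207, -0.0081, 0.5508]
[-0.58 -0.89  2.11  0.57  1.18 -0.82] [36.5  4.7]
[-1.  0.  0.] tool shift 0.0069 -0.0235 -0.0329 -> [40.2  6.2] [ 0.38 -0.03  0.6 ] [-0.8  -0.9   2.    0.65  1.45 -0.92]
[-0.6  0.6 -0.6] tool shift 0.0300 -0.0279 -0.0007 -> [43.6  6.9] [0.39 0.06 0.54] [-0.31 -0.9   2.08  0.33  1.21 -0.55]
[-1.  0.  0.] tool shift 0.0083 -0.0272 -0.0295 -> [47.6  5.8] [0.35 0.09 0.59] [-0.14 -0.9   1.97  0.16  1.35 -0.35]
[-0.6 -0.6 -0.6] tool shift -0.0162 -0.0377 -0.0000 -> [51.6  5.2] [0.36 0.02 0.54] [-0.46 -0.9   2.05  0.33  1.41 -0.65]
[-1.  0.  0.] tool shift 0.0083 -0.0311 -0.0254 -> [55.9  5.2] [0.32 0.03 0.59] [-0.47 -0.9   1.92  0.3   1.6  -0.62]
[-0.7  0.  -0.7] tool shift 0.0084 -0.0394 0.0078 -> [60.3  4.5] [0.32 0.05 0.52] [-0.29 -0.9   2.03  0.18  1.52 -0.49]
[-0.7  0.  -0.7] tool shift 0.0083 -0.0386 0.0109 -> [64.3  2.4] [0.32 0.09 0.44] [-0.07 -0.9   2.17  0.05  1.43 -0.29]
[-0.7 -0.7  0. ] tool shift -0.0222 -0.0319 -0.0131 -> [68.   1.3] [ 0.31 -0.01  0.47] [-0.53 -0.9   2.1   0.2   1.61 -0.71]
[-0.7  0.  -0.7] tool shift 0.0083 -0.0368 0.0160 -> [72.1  2.5] [ 0.31 -0.02  0.39] [-0.52 -0.9   2.25  0.16  1.53 -0.73]
[-1.  0.  0.] tool shift 0.0089 -0.0380 -0.0126 -> [76.7  6.1] [ 0.29 -0.03  0.41] [-0.63 -0.9   2.19  0.16  1.68 -0.83]
[-0.6  0.6 -0.6] tool shift 0.0291 -0.0225 0.0182 -> [79.8  6.9] [0.28 0.06 0.33] [-0.18 -0.9   2.32  0.05  1.55 -0.41]
[-0.7 -0.7  0. ] tool shift -0.0216 -0.0344 -0.0057 -> [83.2 10.8] [ 0.26 -0.05  0.34] [-0.67 -0.9   2.3   0.09  1.66 -0.89]
```

```bash
python3 -m handwheel '[[[0,0.007,-0.0235,-0.0329,0],[0,0.007,-0.0235,-0.0329,0],[0,0.007,-0.0235,-0.0329,0],[0,0.007,-0.0235,-0.0329,0],[0,0.03,-0.028,-0.0007,0],[0,0.03,-0.028,-0.0007,0],[0,0.03,-0.028,-0.0007,0],[0,0.03,-0.028,-0.0007,0],[0,0.0083,-0.0272,-0.0295,0],[0,0.0083,-0.0272,-0.0295,0],[0,0.0083,-0.0272,-0.0295,0],[0,0.0083,-0.0272,-0.0295,0]]]'|head -2;python3 -m handwheel '[[[0,-0.0162,-0.0377,0,0],[0,-0.0162,-0.0377,0,0],[0,-0.0162,-0.0377,0,0],[0,-0.0162,-0.0377,0,0]]]'; python3 g.py 10 40
```

```text
time: 38.98
eef_pos: [0.3352, 0.0984, 0.5992]
time: 39.32
eef_pos: [0.3502, 0.0324, 0.5592]
tcp_rot: [0.586, 0.745, 0.217, 0.233]
contact_force: [0.8, -0.2, -1.7]
opening: 0.04
finger_force: 82.2
[-0.43 -0.89  2.    0.3   1.46 -0.61] [52.9  4.8]
[-1.  0.  0.] tool shift 0.0084 -0.0317 -0.0246 -> [57.1  4.1] [0.3  0.05 0.61] [-0.38 -0.9   1.87  0.24  1.64 -0.53]
[-0.7  0.  -0.7] tool shift 0.0086 -0.0391 0.0087 -> [61.2  1.5] [0.29 0.1  0.55] [-0.03 -0.9   1.98  0.03  1.56 -0.26]
[-0.6 -0.6 -0.6] tool shift -0.0160 -0.0367 0.0091 -> [65.4 -1.7] [0.31 0.04 0.5 ] [-0.27 -0.9   2.05  0.1   1.57 -0.47]
[-0.6 -0.6 -0.6] tool shift -0.0159 -0.0359 0.0119 -> [68.8 -1.8] [ 0.31 -0.05  0.44] [-0.67 -0.9   2.16  0.22  1.58 -0.86]
[-0.6  0.6 -0.6] tool shift 0.0301 -0.0245 0.0133 -> [72.1 -2.2] [0.31 0.04 0.36] [-0.23 -0.9   2.29  0.06  1.44 -0.45]
[-0.7  0.   0.7] tool shift 0.0037 -0.0183 -0.0365 -> [74.4 -4.8] [0.26 0.06 0.49] [-0.17 -0.9   2.04  0.02  1.73 -0.39]
[-0.6 -0.6 -0.6] tool shift -0.0162 -0.0336 0.0170 -> [78.1 -8.2] [ 0.28 -0.02  0.43] [-0.52 -0.9   2.15  0.08  1.7  -0.72]
[-0.7  0.  -0.7] tool shift 0.0082 -0.0333 0.0224 -> [ 82.1 -10.1] [ 0.28 -0.03  0.34] [-0.52 -0.9   2.32  0.05  1.59 -0.74]
[ 0. -1.  0.] tool shift -0.0400 -0.0090 0.0010 -> [ 82.1 -10.1] [ 0.28 -0.19  0.34] [-0.99 -0.69  2.23  0.1   1.51 -1.21]
[-0.7 -0.7  0. ] tool shift -0.0221 -0.0344 -0.0032 -> [ 82.1 -10.2] [ 0.16 -0.31  0.34] [-1.48 -0.63  2.19  0.13  1.54 -1.7 ]
```

```bash
python3 -m handwheel '[[[0,0.0084,-0.0317,-0.0246,0],[0,0.0084,-0.0317,-0.0246,0],[0,0.0084,-0.0317,-0.0246,0],[0,0.0084,-0.0317,-0.0246,0],[0,0.0086,-0.039,0.0087,0],[0,0.0086,-0.039,0.0087,0],[0,0.0086,-0.039,0.0087,0],[0,0.0086,-0.039,0.0087,0],[0,-0.016,-0.0367,0.0091,0],[0,-0.016,-0.0367,0.0091,0],[0,-0.016,-0.0367,0.0091,0],[0,-0.016,-0.0367,0.0091,0]]]'; python3 g.py 9 50
```

```text
time: 40.32
eef_pos: [0.2933, 0.0621, 0.5188]
tcp_rot: [0.612, 0.764, 0.116, 0.169]
contact_force: [-0.1, 0.2, -1.9]
opening: 0.037
finger_force: 82.2
[-0.17 -0.89  2.02  0.04  1.61 -0.38] [66.3 -4.4]
[-0.6 -0.6 -0.6] tool shift -0.0157 -0.0356 0.0129 -> [70.1 -6.5] [ 0.31 -0.02  0.46] [-0.52 -0.9   2.12  0.13  1.6  -0.71]
[-1.  0.  0.] tool shift 0.0080 -0.0377 -0.0139 -> [74.7 -7.1] [ 0.27 -0.03  0.5 ] [-0.61 -0.9   2.02  0.13  1.78 -0.79]
[-0.7  0.  -0.7] tool shift 0.0084 -0.0346 0.0203 -> [78.9 -6.7] [ 0.27 -0.05  0.42] [-0.64 -0.9   2.16  0.1   1.71 -0.83]
[-0.7  0.  -0.7] tool shift 0.0079 -0.0331 0.0229 -> [82.7 -2.7] [ 0.27 -0.07  0.33] [-0.73 -0.9   2.33  0.08  1.61 -0.94]
[0. 1. 0.] tool shift 0.0400 0.0088 -0.0002 -> [83.  -2.4] [0.27 0.09 0.33] [-0.05 -0.85  2.31  0.    1.55 -0.26]
[ 0. -1.  0.] tool shift -0.0400 -0.0088 0.0002 -> [83.  -2.5] [ 0.28 -0.08  0.33] [-0.7  -0.86  2.32  0.07  1.59 -0.91]
[ 0.7 -0.7  0. ] tool shift -0.0345 0.0219 0.0037 -> [83.  -2.5] [ 0.39 -0.19  0.33] [-0.73 -0.4   2.07  0.08  1.38 -0.96]
[-1.  0.  0.] tool shift 0.0087 -0.0397 -0.0050 -> [83.  -2.6] [ 0.23 -0.19  0.33] [-1.14 -0.8   2.29  0.11  1.6  -1.35]
[-0.7 -0.7  0. ] tool shift -0.0221 -0.0343 -0.0034 -> [83.  -2.6] [ 0.11 -0.31  0.33] [-1.63 -0.66  2.23  0.12  1.58 -1.85]
```

```bash
python3 -m handwheel '[[[0,-0.0157,-0.0356,0.0129,0],[0,-0.0157,-0.0356,0.0129,0],[0,-0.0157,-0.0356,0.0129,0],[0,-0.0157,-0.0356,0.0129,0],[0,0.008,-0.0377,-0.0139,0],[0,0.008,-0.0377,-0.0139,0],[0,0.008,-0.0377,-0.0139,0],[0,0.008,-0.0377,-0.0139,0],[0,0.0084,-0.0346,0.0203,0],[0,0.0084,-0.0346,0.0203,0],[0,0.0084,-0.0346,0.0203,0],[0,0.0084,-0.0346,0.0203,0]]]'; sed -i 's/>.27 and/>.235 and/;s/else .32)/else .36)/;s/range(4)/range(3)/g' g.py; python3 g.py 5 60
```

```text
time: 41.32
eef_pos: [0.2647, -0.04, 0.4441]
tcp_rot: [0.626, 0.775, 0.044, 0.074]
contact_force: [0.7, -0.4, -1.7]
opening: 0.042
finger_force: 82.2
[-0.62 -0.89  2.12  0.08  1.76 -0.81] [80.1 -8.3]
[-1.  0.  0.] tool shift 0.0084 -0.0395 -0.0070 -> [83.4 -6. ] [ 0.23 -0.06  0.47] [-0.77 -0.9   2.07  0.08  1.88 -0.96]
[-0.6  0.6 -0.6] tool shift 0.0289 -0.0206 0.0205 -> [86.2 -6.4] [0.24 0.   0.43] [-0.44 -0.9   2.15  0.02  1.83 -0.65]
[-0.6 -0.6 -0.6] tool shift -0.0177 -0.0296 0.0222 -> [88.2 -0.1] [ 0.23 -0.08  0.37] [-0.78 -0.9   2.26  0.02  1.76 -0.99]
```

```bash
python3 -m handwheel '[[[0,0.0084,-0.0395,-0.007,0],[0,0.0084,-0.0395,-0.007,0],[0,0.0084,-0.0395,-0.007,0],[0,0.0289,-0.0206,0.0205,0],[0,0.0289,-0.0206,0.0205,0],[0,0.0289,-0.0206,0.0205,0],[0,-0.0177,-0.0296,0.0222,0],[0,-0.0177,-0.0296,0.0222,0],[0,-0.0177,-0.0296,0.0222,0],[0,0,0,0,0]]]'; python3 q.py; python3 - <<'E'
from h import *
im=viewer.read_camera("scene"); cv2.imwrite("pics/s6.png",cv2.resize(im,(640,480)))
E
```

```text
time: 42.15
eef_pos: [0.2285, -0.0819, 0.3718]
tcp_rot: [0.631, 0.775, 0.005, 0.002]
contact_force: [-1.2, 0.3, -3.4]
opening: 0.043
finger_force: 82.1
t 42.15 q [-0.785 -0.892  2.247  0.011  1.783 -0.986] p [ 0.2285 -0.0819  0.3718]
[[-0.203  0.979  0.01 ]
 [ 0.979  0.203  0.005]
 [ 0.003  0.011 -1.   ]]
```

View pics/s6.png

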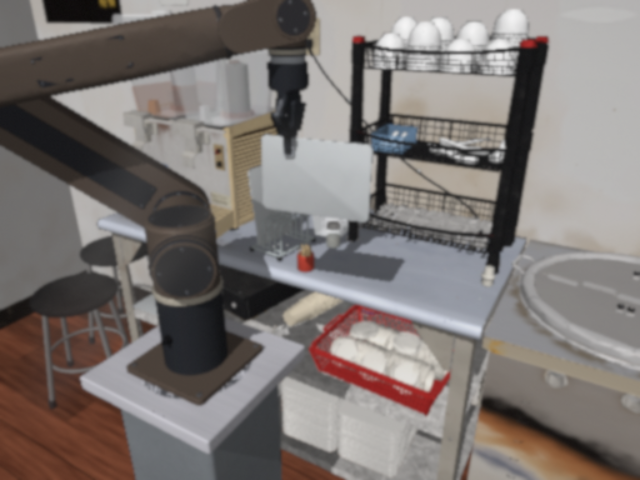

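The scene picture shows the tool straight down with the mat hanging flat at (262-371, 137-221). The jar at (306,259) and the spout at (489,273) stand untouched. Next I'll turn it in line with the slot and go over the rack.

```bash
python3 - <<'E'
from plan import *
plan(get_state()['qpos'],[((.43,.125,.36),11,-73.8)])
E
```

```text
seg (0.43, 0.125, 0.36) n 11 |step| 0.0262 q [ 0.05 -0.32  1.94  0.    1.5  -1.44] err 0.0004 tilt/head [89.2 22. ] maxdq [0.116 0.058 0.04  0.001 0.03  0.074]
  [0.0854,0.0146,0.0216,0.0016,-6.71],[0.0854,0.0120,0.0232,0.0016,-6.71],[0.0854,0.0092,0.0244,0.0016,-6.71],[0.0854,0.0063,0.0253,0.0016,-6.71],[0.0854,0.0033,0.0259,0.0016,-6.71],[0.0854,0.0002,0.0261,0.0016,-6.71],[0.0854,-0.0028,0.0259,0.0016,-6.71],[0.0854,-0.0059,0.0254,0.0016,-6.71],[0.0854,-0.0088,0.0246,0.0016,-6.71],[0.0854,-0.0116,0.0234,0.0016,-6.71],[0.0854,-0.0143,0.0219,0.0016,-6.71]
```

```bash
python3 -m handwheel '[[[0,0.0146,0.0216,0.0016,-6.71],[0,0.012,0.0232,0.0016,-6.71],[0,0.0092,0.0244,0.0016,-6.71],[0,0.0063,0.0253,0.0016,-6.71],[0,0.0033,0.0259,0.0016,-6.71],[0,0.0002,0.0261,0.0016,-6.71],[0,-0.0028,0.0259,0.0016,-6.71],[0,-0.0059,0.0254,0.0016,-6.71],[0,-0.0088,0.0246,0.0016,-6.71],[0,-0.0116,0.0234,0.0016,-6.71],[0,-0.0143,0.0219,0.0016,-6.71],[0,0,0,0,0]]]'; python3 q.py; python3 - <<'E'
from h import *
s=get_state();cw=cam("wrist",s)
im={n:viewer.read_camera(n) for n in("wrist","top","scene")}
for n in im: cv2.imwrite(f"pics/{n}7.png",im[n])
for n in im:
    c=cw if n=="wrist" else cam(n)
    for t,z in (("rack",0),("slot_floor",.015)):
        for uv,cf in pp(n,t)[:1]: print(n,t,uv.round(1),round(cf,2),onz(c,*uv,z).round(4))
a=cv2.resize(im["wrist"],(480,360)); b=cv2.resize(im["top"][110:230,180:290],(320,349),interpolation=cv2.INTER_CUBIC)
o=np.zeros((360,800,3),np.uint8);o[:,:480]=a;o[:349,480:]=b;cv2.imwrite("pics/v7.png",o)
E
```

```text
time: 43.2
eef_pos: [0.4309, 0.1311, 0.3633]
tcp_rot: [0.032, 0.999, 0.001, 0.009]
contact_force: [0.9, -0.4, -2.0]
opening: 0.048
finger_force: 82.1
t 43.2 q [ 0.069 -0.312  1.933  0.     1.503 -1.438] p [0.4309 0.1311 0.3633]
[[-0.998  0.063  0.018]
 [ 0.063  0.998  0.002]
 [-0.017  0.003 -1.   ]]
wrist rack [260.4 191.7] 0.92 [0.5254 0.1507 0.    ]
wrist slot_floor [241.9 191.9] 0.74 [0.5182 0.1175 0.015 ]
top rack [223.  181.4] 0.58 [0.5295 0.1522 0.    ]
top slot_floor [235.1 184.1] 0.77 [0.5177 0.1093 0.015 ]
scene rack [298.5 235.2] 0.67 [ 0.4051 -0.1975  0.    ]
scene slot_floor [231.8 192.7] 0.71 [0.5369 0.1299 0.015 ]
```

View pics/v7.png

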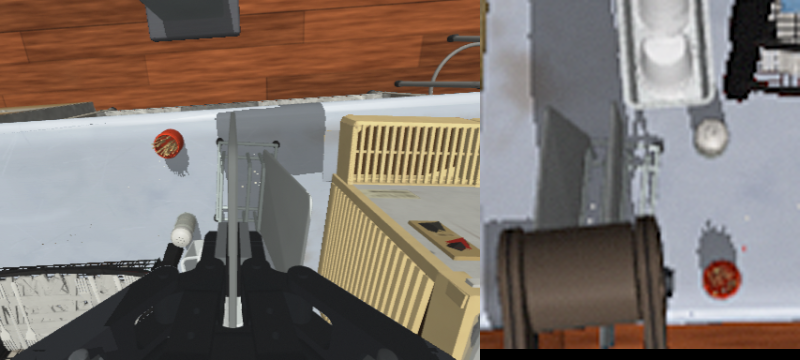

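```bash
python3 - <<'E'
from h import *
s={"eef_pos":np.array([.4309,.1311,.3633]),"tcp_rot":get_state()["tcp_rot"]}
c1=cam("wrist",s); im=cv2.imread("pics/wrist7.png")
c0=cam("wrist",{"eef_pos":np.array([.4315,.1181,.3318]),"tcp_rot":np.array([-.080,.997,0,.0005])})
g0=cv2.cvtColor(cv2.imread("pics/w_rack.png"),6); g1=cv2.cvtColor(im,6)
def blob(g,u,v,r=7):
    u,v=int(u),int(v); w=g[v-r:v+r+1,u-r:u+r+1].astype(float); m=np.clip(w.min()+35-w,0,None); yy,xx=np.mgrid[-r:r+1,-r:r+1]
    return u+(m*xx).sum()/m.sum(),v+(m*yy).sum()/m.sum(),w.min()
for nm,c,g,L in (("old",c0,g0,[(240,155),(300,172.5),(216,239)]),("new",c1,g1,[(234.7,152.5),(294.4,153.6)])):
    for p in L:
        b=blob(g,*p); print(nm,np.round(b,1),onz(c,b[0],b[1],.005).round(4))
cx,cy,th=.529,.151,np.radians(-4.5)
o=cv2.resize(im[120:300,200:330],None,fx=4,fy=4,interpolation=cv2.INTER_CUBIC)
def W(x,y,z): return np.array([cx+x*np.cos(th)-y*np.sin(th),cy+x*np.sin(th)+y*np.cos(th),z])
def L(a,b,col):
    A=(proj(c1,W(*a))-[200,120]+.5)*4; B=(proj(c1,W(*b))-[200,120]+.5)*4
    cv2.line(o,tuple(int(v) for v in A),tuple(int(v) for v in B),col,1,cv2.LINE_AA)
for y in (-.044,-.022,0,.022): L((-.055,y,.099),(.055,y,.099),(0,0,255))
for x in (-.052,.052): L((x,-.05,.012),(x,.05,.012),(0,255,0))
for a,b in (((-.081,-.055,.006),(-.081,.055,.006)),((-.081,-.055,.006),(.081,-.055,.006))): L(a,b,(255,0,255))
o=o[:600]; cv2.imwrite("pics/ov.png",o); print(o.shape)
E
```

```text
old [239.6 153.8  29. ] [0.4425 0.1078 0.005 ]
old [300.8 170.5  26. ] [0.454 0.212 0.005]
old [215.8 238.3  41. ] [0.6007 0.0888 0.005 ]
new [233.6 148.9  31. ] [0.4435 0.1076 0.005 ]
new [294.5 151.9  29. ] [0.4564 0.2121 0.005 ]
(600, 520, 3)
```

View pics/ov.png

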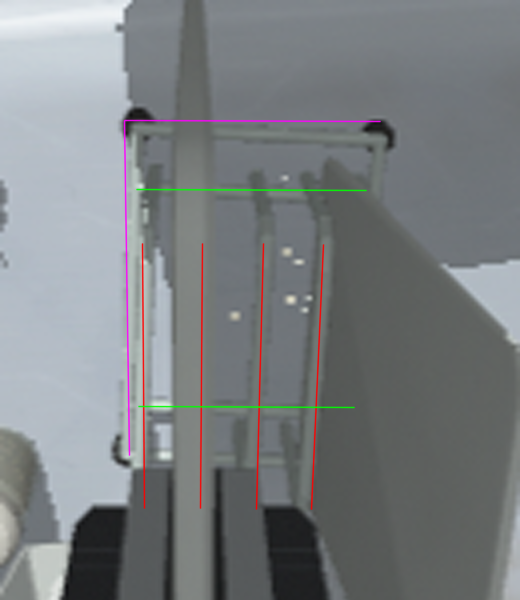

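The overlay shows the real rack turned about 2.2° more than I assumed: near frame (135,128)→(378,136), right side (133,130)→(122,460). Its feet give the centre (0.528, 0.150) and yaw -6.7°. I'll correct for that and go down above the slot.

```bash
python3 -m handwheel '[[[0,0,0,0,3.1],[0,-0.0205,-0.0012,0.01,0],[0,-0.0205,-0.0013,0.03,0],[0,0,0,0.03,0],[0,0,0,0.03,0],[0,0,0,0.015,0],[0,0,0,0,0],[0,0,0,0,0]]]'; python3 q.py; python3 - <<'E'
from h import *
s=get_state();c=cam("wrist",s);im=viewer.read_camera("wrist");cv2.imwrite("pics/w8.png",im)
for t,z in (("rack",0),("slot_floor",.015)):
    for uv,cf in pp("wrist",t)[:1]: print(t,uv.round(1),round(cf,2),onz(c,*uv,z).round(4))
g=cv2.cvtColor(im,6)
def blob(u,v,r=7):
    u,v=int(u),int(v); w=g[v-r:v+r+1,u-r:u+r+1].astype(float); m=np.clip(w.min()+35-w,0,None); yy,xx=np.mgrid[-r:r+1,-r:r+1]
    return u+(m*xx).sum()/m.sum(),v+(m*yy).sum()/m.sum(),w.min()
for P in ((.4435,.1076,.005),(.456,.212,.005)):
    uv=proj(c,P); print(uv.round(1))
    if 8<uv[0]<503 and 8<uv[1]<375: b=blob(*uv); print(np.round(b,1),onz(c,b[0],b[1],.005).round(4))
E
```

```text
time: 44.32
eef_pos: [0.4717, 0.1201, 0.2507]
tcp_rot: [0.063, 0.998, 0.0, 0.009]
contact_force: [0.5, -0.4, -1.2]
opening: 0.04
finger_force: 82.0
t 44.32 q [ 4.100e-02 -1.660e-01  2.015e+00 -1.000e-03  1.274e+00 -1.403e+00] p [0.4717 0.1201 0.2507]
[[-0.992  0.126  0.019]
 [ 0.126  0.992 -0.   ]
 [-0.019  0.002 -1.   ]]
rack [274.6 191.3] 0.61 [0.5288 0.1532 0.    ]
slot_floor [250.8 194.2] 0.92 [0.5234 0.1195 0.015 ]
[234.2 136.1]
[234.3 136.   42. ] [0.4435 0.1077 0.005 ]
[314.2 135.5]
[314.8 135.   30. ] [0.4555 0.2128 0.005 ]
```

```bash
python3 -m handwheel '[[[0,0,0.0045,0,-0.6],[0,0,0,0,0],[0,0,0,0.015,0],[0,0,0,0.015,0],[0,0,0,0,0],[0,0,0,0,0]]]'; python3 -m handwheel '[[[0,0,0,0.015,0],[0,0,0,0.015,0],[0,0,0,0.015,0]]]'
```

```text
time: 44.97
eef_pos: [0.4728, 0.125, 0.2208]
tcp_rot: [0.057, 0.998, 0.0, 0.009]
contact_force: [0.0, 0.4, -1.6]
opening: 0.045
finger_force: 82.0
time: 45.22
eef_pos: [0.4755, 0.125, 0.1778]
tcp_rot: [0.057, 0.998, 0.001, 0.012]
contact_force: [0.0, 0.3, -2.3]
opening: 0.043
finger_force: 82.2
```

```bash
python3 -m handwheel '[[[0,0.001,0,0.012,0],[0,0.001,0,0.012,0],[0,0.001,0,0.009,0],[0,0,0,0,0]]]'; python3 -m handwheel '[[[0,0,0,0.004,0],[0,0,0,0.003,0],[0,0,0,0.002,0],[0,0,0,0,0]]]'
```

```text
time: 45.55
eef_pos: [0.4704, 0.1252, 0.1411]
tcp_rot: [0.057, 0.998, 0.0, 0.008]
contact_force: [-0.5, 0.3, -2.3]
opening: 0.041
finger_force: 82.1
time: 45.88
eef_pos: [0.4721, 0.1252, 0.1341]
tcp_rot: [0.057, 0.998, 0.0, 0.01]
contact_force: [0.1, -0.5, -1.5]
opening: 0.043
finger_force: 82.1
```

```bash
python3 -m handwheel '[[[0,0,0,0.002,0],[0,0,0,0,0]]]'; python3 -m handwheel '[[[0,0,0,0.0015,0],[0,0,0,0,0]]]'
```

```text
time: 46.05
eef_pos: [0.4727, 0.1253, 0.1331]
tcp_rot: [0.057, 0.998, 0.001, 0.011]
contact_force: [-0.2, -0.3, 0.3]
opening: 0.041
finger_force: 83.0
time: 46.22
eef_pos: [0.4729, 0.1253, 0.133]
tcp_rot: [0.057, 0.998, 0.0, 0.011]
contact_force: [-3.9, -0.7, 8.9]
opening: 0.042
finger_force: 84.2
```

```bash
python3 -m handwheel '[[[0,0,0,-0.0018,0],[0.008,0,0,0,0],[0.01,0,0,0,0],[0.014,0,0,0,0],[0.02,0,0,0,0],[0.025,0,0,0,0],[0.03,0,0,0,0],[0.03,0,0,0,0]]]'; python3 -m handwheel '[[[0.03,0,0,-0.01,0],[0.03,0,0,-0.02,0],[0.03,0,0,-0.03,0],[0.03,0,0,-0.04,0],[0.03,0,0,-0.04,0],[0.03,0,0,-0.04,0],[0.03,0.035,0,0,0],[0.03,0.03,0,0,0],[0.03,0,0,0,0]]]'; python3 - <<'E'
from h import *
im={n:viewer.read_camera(n) for n in("wrist","top","scene")}
for n in im: cv2.imwrite(f"pics/{n}9.png",im[n])
for n in("top","scene"):
    c=cam(n)
    for t in ("pepper","toothpicks","spout"):
        for uv,cf in pp(n,t)[:1]: print(n,t,uv.round(1),onz(c,*uv,0).round(3))
a=cv2.resize(im["wrist"],(440,330)); b=cv2.resize(im["scene"][80:280,150:330],(360,400),interpolation=cv2.INTER_CUBIC)
d=cv2.resize(im["top"][110:230,180:330],(338,270),interpolation=cv2.INTER_CUBIC)
o=np.zeros((600,800,3),np.uint8);o[:330,:440]=a;o[:400,440:]=b;o[330:600,:338]=d;cv2.imwrite("pics/fin.png",o)
E
```

```text
time: 46.88
eef_pos: [0.472, 0.1252, 0.1323]
tcp_rot: [0.057, 0.998, 0.0, 0.01]
contact_force: [0.3, -0.3, 0.8]
opening: 0.353
finger_force: 0.0
time: 47.63
eef_pos: [0.4007, 0.1334, 0.3126]
tcp_rot: [0.057, 0.998, 0.001, 0.011]
contact_force: [0.3, -0.1, -0.1]
opening: 0.352
finger_force: 0.0
top pepper [259.1 159.3] [ 0.605  0.024 -0.   ]
top toothpicks [262.5 208. ] [0.433 0.016 0.   ]
top spout [385.5 162.2] [ 0.584 -0.422  0.   ]
scene pepper [267.8 195.7] [0.608 0.019 0.   ]
scene toothpicks [242.7 218.4] [0.412 0.006 0.   ]
scene spout [387.9 226.6] [ 0.595 -0.419  0.   ]
```

View pics/fin.png

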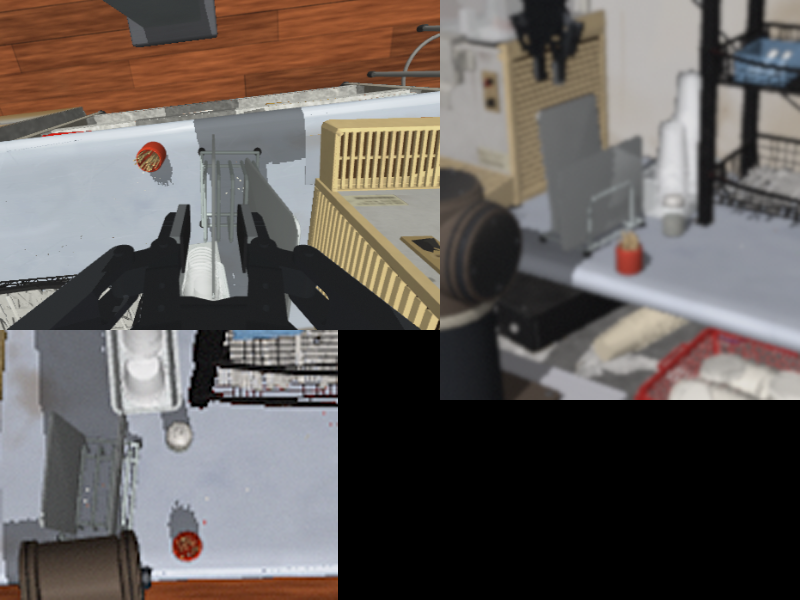

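The scene crop shows the mat upright in the rack at (585-640, 140-230), with the jar and the pepper in place. The top crop shows the mat edge-on, and the gripper is clear. I'm handing it in.

```bash
python3 -c "
from plant import sign_off
print(sign_off())"
```

```text
the job is handed in; nothing more can be done
None
```

The mat was slid over the front edge, pinched and stood on its long edge in the rack's right-hand slot, then released at about 47.6 s. It looked upright and free of the gripper, with the shaker, jar and spout still standing; the job is handed in and no verdict came back.

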